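Pack a power-supply case, close its cover and start the burn-in test

TASK

Get the open power-supply case ready and start its test: take the old tall capacitor, which stands too high for the cover, out of the case and put it in the small open tray; slide the toroidal transformer all the way down onto the stud in the case, and put every twin-can capacitor pack on the bench into the case so that nothing stands above its rim. Then put the cover on so that it sits fully home on the rim all round, and only after that slide the tester's lock tab aside and press the start button it was covering all the way down, let it go, and slide the tab fully back over the button so that nobody stops the test by accident. Leave the other things on the bench where they are.

Things in the scene. Friction and masses are not known exactly. Their poses are not given: they have to be found in the camera images.
- chassis: Open aluminium case fixed to the bench: outside 138 (x) x 278 (y) x 62 mm high, walls and floor 4 mm, inside 130 x 270 mm, 58 mm deep. Origin: centre of its underside, on the bench. A steel stud of 18 mm diameter stands on its floor at x=0, y=+92 mm, 44 mm tall, the last 10 mm tapering to 8 mm. The rest (y -135 to +55 mm) is one open bay.
- cover: Loose 0.4 kg aluminium cover: plate 146 (x) x 286 (y) x 3 mm, below it a 10 mm lip, leaning in, 3.5 mm play a side in the case. Origin: centre of the plate's underside; seated it is 62 mm above the case's origin, y along the case's y either way round. Starts flat on its lip. Handle: bar 16 (x) x 110 (y) mm, 28 to 50 mm above the origin, on feet at y=+-47 mm; grip its middle across x.
- toroid: Loose pale wound toroidal transformer, a ring 65 mm outside, 25 mm hole, 34 mm high, 0.4 kg, lying flat on the bench. Origin: centre of its underside; z along the hole. Goes over the stud in the case, flat on the case floor.
- cap1: Loose black twin-can capacitor pack, a block 66 (x) x 44 (y) x 34 mm (z), 0.12 kg: two cans side by side along x on a flat base. Origin: centre of its underside. May be absent; two or three are on the bench. Goes in the bay, lying on the case floor: on its 66 mm end or on top of another it stands above the rim.
- cap2: Loose black twin-can capacitor pack, a block 66 (x) x 44 (y) x 34 mm (z), 0.12 kg: two cans side by side along x on a flat base. Origin: centre of its underside. May be absent; two or three are on the bench. Goes in the bay, lying on the case floor: on its 66 mm end or on top of another it stands above the rim.
- cap3: Loose black twin-can capacitor pack, a block 66 (x) x 44 (y) x 34 mm (z), 0.12 kg: two cans side by side along x on a flat base. Origin: centre of its underside. May be absent; two or three are on the bench. Goes in the bay, lying on the case floor: on its 66 mm end or on top of another it stands above the rim.
- old_cap: Old tall black capacitor standing upright in the bay of the case: a can of 46 mm diameter with two brass screws on top, on a 54 x 54 x 8 mm steel foot, 100 mm high (105 with the screws), 0.2 kg. Origin: centre of the underside of the foot; z up along the can.
- tray: Small open grey tray fixed on the bench, 124 x 124 x 30 mm, walls and floor 5 mm. Origin: centre of its underside.
- tester: Low grey burn-in tester fixed on the bench, 100 (x) x 160 (y) x 26 mm. Origin: centre of its underside. The start button is on its top at y=-45 mm, the lock tab slides along its y axis over two rails that reach 56 mm above the bench, at x=+-32 mm.
- tab (a joint): Lock tab position in m: 0 fully over the button, 0.06 fully aside, in the +y direction of the tester. A steel plate 56 (x) x 52 (y) x 5 mm, underside 52.5 mm above the bench, centred over the button at 0; stays where it is left; about 1.5 N of friction. The button is clear when it is beyond 0.05.
- tab_fin (a point): Middle of the upright black fin on the lock tab, 40 (x) x 12 (y) x 26 mm high, 70.5 mm above the bench; it stands 16 mm towards +y from the plate's centre. Push it or pinch it across its 12 mm; moves with the tab.
- start (a joint): Start button depth in m: 0 released, 0.006 fully down; spring, about 5 N when fully down.
- start_top (a point): Centre of the top face of the start button (34 mm diameter, in a 50 mm steel collar whose face is 10 mm lower), 48 mm above the bench when released; moves with the button.
- solder: Bystander: grey spool, 52 mm diameter, 50 mm high; origin at its underside.
- flux: Bystander: white bottle, 48 mm diameter, 100 mm high; origin at its underside.
- jar: Bystander: grey jar, 60 mm diameter, 60 mm high; origin at its underside.
- driver: Bystander: screwdriver 180 mm long lying flat; origin at its middle.
- meter: Bystander: black hand-held multimeter, 150 x 78 x 36 mm, lying flat; origin at its underside.
- heatsink: Bystander: finned aluminium heat sink, 60 x 90 x 37 mm; origin at its underside.
- spanner: Bystander: spanner 160 mm long lying flat; origin at its middle.
Not all that is in view belongs to the job. What is shaped like the toroid but green is not meant. What is shaped like the cap1 but turquoise is not meant.

How it is judged (in metres and radians):
On the way, in this order (a step that is already met when the one before it is completed fails the run):
1. the case is packed (every capacitor pack in it, transformer down on the stud, old tall capacitor in the tray) and its cover is seated on the rim (x of cap1 in the frame of chassis between -0.066 and 0.066 m and y of cap1 in the frame of chassis between -0.136 and 0.136 m and z of cap1 in the frame of chassis between 0 and 0.05 m and x of cap2 in the frame of chassis between -0.066 and 0.066 m and y of cap2 in the frame of chassis between -0.136 and 0.136 m and z of cap2 in the frame of chassis between 0 and 0.05 m and x of cap3 in the frame of chassis between -0.066 and 0.066 m and y of cap3 in the frame of chassis between -0.136 and 0.136 m and z of cap3 in the frame of chassis between 0 and 0.05 m and z of toroid in the frame of chassis below 0.008 m and x of toroid in the frame of chassis between -0.006 and 0.006 m and y of toroid in the frame of chassis between 0.086 and 0.098 m and x of old_cap in the frame of tray between -0.06 and 0.06 m and y of old_cap in the frame of tray between -0.06 and 0.06 m and z of old_cap in the frame of tray between 0 and 0.06 m and horizontal distance between cover and chassis below 0.006 m and z of cover in the frame of chassis between 0.059 and 0.0645 m and angle between the z axis of cover and the z axis of chassis, either way round below 0.02 rad and angle between the y axis of cover and the y axis of chassis, either way round below 0.05 rad), for 0.3 s.
2. the lock tab is aside and the start button is pressed down (value of joint tab above 0.04 m and value of joint start above 0.0045 m), for 0.05 s.
3. the lock tab is back over the released button (value of joint tab below 0.012 m and value of joint start below 0.002 m), for 0.2 s.
At the end, for the whole second after the job is handed in: All packs present lie in the case; transformer down on the stud (within 6 mm, 4 mm of the floor); old capacitor in the tray; cover seated (6 mm of centre, 2.5 mm of the rim, level 0.02 rad, turned under 0.05 rad); button pressed with the cover on and released; tab back under 12 mm; at rest (all of step 1 and all of step 3 and linear speed of each of cover, old_cap below 0.02 m/s); the robot touches nothing.
It fails at once if the start button is pressed before the cover is on the case (value of joint start above 0.0035 m and (horizontal distance between cover and chassis above 0.03 m or z of cover in the frame of chassis above 0.08 m)).
It fails at once if a bystander on the bench is pushed more than 40 mm or lifted (distance of any of solder, flux, jar, driver, meter, heatsink, spanner from where it was at the start of the episode above 0.04 m).
Of cap1, cap2, cap3 only 2 to 3 are there at a start; the rules pass over those that are not, and their reading is None.
At some moment in a run one of cap1, cap2, cap3 may be knocked a few centimetres aside while the robot is not near it.
Once in a run the grip may slacken for a moment while it holds something.
It also fails if it takes over 210 s, if anything falls off the work surface, if the arm or the gripper's body presses on something with over 40 N, if the wrist force passes 120 N, or if a joint passes its speed limit or range.

ROBOT

A 6-joint arm with a two-finger parallel gripper is mounted at the origin on the work surface. World frame = base frame: x ahead of the robot, y to its left, z up, the work surface at z = 0. Lengths are in mm, angles in rad, forces in N, time in s.
With the tool pointing down it reaches from about 350 to 875 mm from the base axis. Payload 4.2 kg.
Tool frame: the origin (TCP) lies at the very end of the fingers, on their centre line; the grasp point (between the pads) lies arm.grip_depth behind it (arm.grip_depth is the distance from the TCP to the grasp point, in mm); z points along the fingers, y is the direction in which the jaws open and shut (so a half turn about z gives the same grasp; the last joint's range is limited). The gripper opens to 85 mm and grips with 20 to 120 N. Pads are 22 mm wide; open, the fingers measure 114 mm over their backs; the gripper's body (76 mm by 85 mm) begins 54 mm behind the grasp point. The pads swing forward as they close: fully open they stand 13 mm farther back than shut.
Start: joints at [1.485, 0.385, 0.008, 0, -1.194, -0.259], TCP at [211.222, 588.204, 231.312] pointing down, gripper open.
Joint ranges: [-3.14, 3.14], [-1.21, 2.06], [-1.07, 1.41], [-3.16, 2.05], [-2.99, -0.16], [-3.1, 3.1]. Speed limits (rad/s): [2.79, 2.79, 3.14, 3.14, 3.14, 3.14].

INTERFACE

Orientations are given as a unit quaternion [x, y, z, w].
In Python, from bench import arm, optics, workorder gives the robot as it stands. The module is installed in compiled form; this text tells all that it offers.
- The arm moves only by the tool play_rows, never from a script. Its arguments are lists of equal length, an entry for each row: "travel": the shift along the tool's x, y, z in m, a list of three; "rotation": the turn, a rotation vector about the tool's x, y, z in rad, a list of three; "grip": the opening, from 0 (shut) to 1 (fully open). In form: {"travel": [[x, y, z], ...], "rotation": [[rx, ry, rz], ...], "grip": [grip, ...]}. A call has 1 to 12 rows; each row shifts and turns the commanded pose from where the row before left it, along the tool's axes as they then stand; what a row does not reach is not made up. A row lasts 1/12 s, in which the tool goes at most 41.7 mm and 7.16 degrees, less where a joint would pass 70% of its speed; a pose out of reach is approached as far as the arm can. A call is refused whole if a number of a shift passes 0.0417 or a number of a turn 0.125, either way. A call with a gripper value outside its range is refused whole. The fingers move at their own pace and stop on an object; the grip force is fixed at half the most. Time passes only in rows, so rows that do not move let the fingers close. It gives the time, the measured TCP pose, the force and the opening at its end, in the units of the state.
- arm.read_state(): the state, without advancing time (a new reading comes with each control period).
- optics.get_image(name): name is "side" or "top"; returns a dict with "image" (400x640x3 uint8, blue, green, red), "depth" (400x640 float32, mm along the optical axis (not along the pixel's ray), 0 where there is no reading), "camera_matrix" (3x3 intrinsics, pixels), "R" (3x3) and "t" (3): a world point X has camera coordinates R X + t. Camera axes: x right, y down, z forward; pixel columns grow to the right and rows downward; lengths in mm; the calibration is good to about 2 mm. A picture is of the moment at which its call begins.
- workorder.job_done(): hands the job in, once; it reports no verdict.
The state is a dict: "clock": time; "joints": joint angles; "joint_vel": joint speeds; "joint_efforts": joint torques, N m; "position": TCP position; "ee_rot": TCP orientation; "contact_force": force on the tool from outside, world axes, zero at the start; "wrist_torque": the same for the moment, N m; "gripper_width": finger opening in mm.
Only numpy, scipy, OpenCV 4.12 (cv2) and the standard library are available. Lean on these libraries where they do the work, as an engineer would, in place of code of your own. Each camera call takes 0.05 s, during which the arm holds its last target. There are 200 camera calls.

## Working session

There is one attempt and no reset: what is moved stays moved. The work goes in short steps, Python scripts to look and compute and a tool call to move; the robot and the scene stay as the last step left them, time stands still between calls to the robot, and variables do not carry over. Pictures are saved under pics/ and viewed, about 12 in all and at most 16, crops included, and the job is handed in when it is done.

Besides the shell and the picture viewer there is one more tool, called after "Call:" by a JSON object that holds its "name" and its "arguments". play_rows: Moves the arm, as the interface text tells. Its arguments: {"type":"object","properties":{"travel":{"type":"array","items":{"type":"array","items":{"type":"number"}}},"rotation":{"type":"array","items":{"type":"array","items":{"type":"number"}}},"grip":{"type":"array","items":{"type":"number"}}},"required":["travel","rotation","grip"]}

```bash
mkdir -p pics
cat > h.py <<'E'
import numpy as np, cv2
from bench import arm, optics, workorder
def grab(name):
    d=optics.get_image(name); np.savez('last_'+name,**d); return d
def load(name): return dict(np.load('last_'+name+'.npz'))
def pts(d):
    K,R,t=d['camera_matrix'],d['R'],d['t']; z=d['depth'].astype(float)
    v,u=np.mgrid[0:z.shape[0],0:z.shape[1]]
    c=np.stack([(u-K[0,2])/K[0,0]*z,(v-K[1,2])/K[1,1]*z,z],-1)
    P=(c-t)@R; P[z==0]=np.nan; return P
def proj(d,X):
    c=np.asarray(X,float)@d['R'].T+d['t']; c=c@d['camera_matrix'].T; return c[...,:2]/c[...,2:]
E
python3 - <<'E'
from h import *
print(arm.grip_depth, arm.read_state())
for n in('top','side'):
    d=grab(n); cv2.imwrite(f'pics/{n}0.png',cv2.resize(d['image'],(800,500),interpolation=cv2.INTER_CUBIC)); print(n,d['camera_matrix'],d['R'],d['t'], -d['R'].T@d['t'])
E
```

```text
18.700000000000003 {'clock': 0.0, 'joints': array([ 1.48459120e+00,  3.85566800e-01,  6.62484399e-03, -5.25031267e-04,
       -1.19400698e+00, -2.58605129e-01]), 'joint_vel': array([-1.05849004e-03,  9.76341175e-04,  6.79610470e-04, -5.80757040e-04,
       -1.78013372e-03, -2.57259731e-06]), 'joint_efforts': array([ 7.00911660e-04, -3.92284012e+01,  1.88402045e+01,  4.18611377e+00,
       -4.59689458e-03, -1.13469063e-06]), 'position': array([211.03545275, 587.66667903, 230.21116003]), 'ee_rot': array([ 9.85157791e-01, -1.71647627e-01, -1.50427862e-04,  1.09331308e-03]), 'contact_force': array([-0.84010324,  0.46260658,  0.03751786]), 'wrist_torque': array([ 0.02624689, -0.01195167, -0.04474078]), 'gripper_width': 85.27105483094361}
top [[501.06315511   0.         320.6148409 ]
 [  0.         501.06315511 201.79435681]
 [  0.           0.           1.        ]] [[-0.01029064 -0.99993745 -0.00438189]
 [-0.98074713  0.01094755 -0.19497493]
 [ 0.19501071  0.00229111 -0.98079844]] [ -59.5923729   508.23433399 1515.7421144 ] [ 202.25017799  -68.62530008 1585.4693249 ]
side [[389.4290531    0.         318.69068533]
 [  0.         389.4290531  198.18793119]
 [  0.           0.           1.        ]] [[-0.69746721 -0.71648004  0.01399437]
 [-0.50635945  0.4789159  -0.71710506]
 [ 0.50708933 -0.50724345 -0.69682458]] [ 270.38634257  340.25223913 1282.83231967] [-289.63503764  681.48250549 1134.12180146]
```

View pics/top0.png

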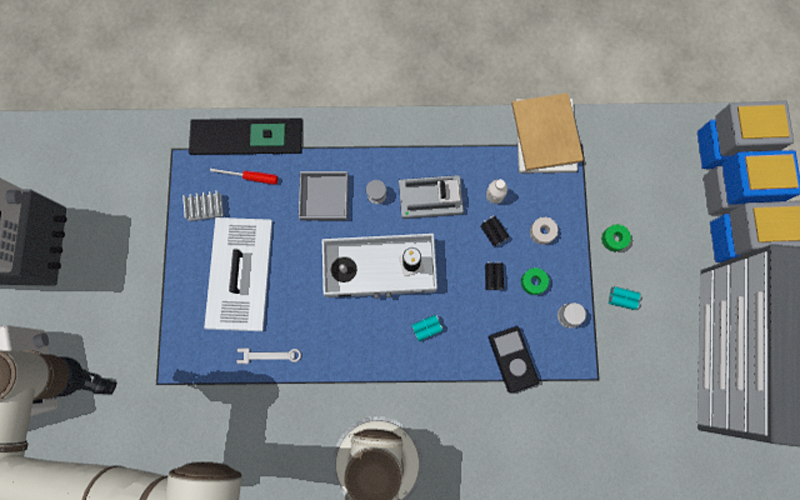

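View pics/side0.png

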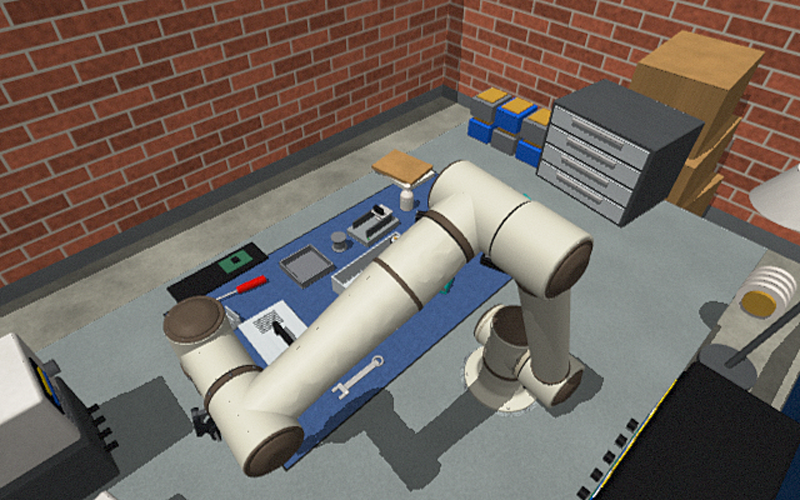

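The top view (800-wide) shows the case at (379,265) with the stud at (343,268) and the old cap at (412,258). The cover is at (238,275), the tray at (325,195) and the tester at (432,196).
- **Ring candidates:** pale at (544,230); green at (536,281) and (616,237). The pale one fits the description.
- **Pack candidates:** black at (494,232) and (495,276); turquoise at (427,327) and (625,298). The two black ones fit.

I'll confirm both in an enlarged crop.

Run:
```python
from h import *
d=load('top'); im=d['image']
cv2.imwrite('pics/c1.png',cv2.resize(im[130:280,250:480],None,fx=3.45,fy=3.45,interpolation=cv2.INTER_CUBIC))
P=pts(d)
hsv=cv2.cvtColor(im,cv2.COLOR_BGR2HSV)
def info(name,mask):
    n,l,s,c=cv2.connectedComponentsWithStats(mask.astype(np.uint8))
    for i in range(1,n):
        if s[i,4]<25: continue
        q=P[l==i]; q=q[~np.isnan(q[:,0])]
        r=cv2.minAreaRect(q[:,:2].astype(np.float32))
        print(name,s[i],c[i].round(1),'rect c',np.round(r[0],1),'sz',np.round(r[1],1),'ang',round(r[2],1),'z',np.percentile(q[:,2],[5,50,95]).round(1))
z=P[...,2]; roi=np.zeros(z.shape,bool); roi[118:310,130:480]=1
info('z',roi&(z>12)&(z<130))
```

```text
z [213 118  17   5  35] [219.9 119.6] rect c [794.8 261.9] sz [14.6 53.5] ang 0.9 z [12.2 14.4 18.6]
z [414 118  53  20 926] [439.  126.8] rect c [ 757.7 -457.7] sz [165.3  65.4] ang 88.7 z [16.2 32.9 40.3]
z [176 136  46  11 222] [205.1 140.5] rect c [726.4 333.7] sz [151.4  26.8] ang 80.6 z [14.3 21.8 27.6]
z [239 137  40  39 344] [257.6 154.3] rect c [668.  135.8] sz [125.4 125.7] ang 88.9 z [14.4 26.8 34.3]
z [ 319  140   52   34 1514] [344.3 156.7] rect c [ 662.2 -142.9] sz [103.4 159.9] ang 4.2 z [19.8 29.  62.8]
z [389 143  17  21 239] [397.  152.3] rect c [ 667.3 -310.5] sz [47.1 44.2] ang 48.3 z [ 22.2  67.5 101.9]
z [293 144  16  16 200] [300.4 151.1] rect c [673.5  -2.5] sz [49.7 48.1] ang 0.2 z [43.6 50.1 55.7]
z [167 153   5  20  61] [169.  162.2] rect c [646.4 426. ] sz [60.8 13.7] ang 7.3 z [13.4 29.2 39.8]
z [172 152   5  20  59] [174.2 161.6] rect c [648.8 410.4] sz [61.  14.1] ang 7.5 z [13.1 28.1 39.7]
z [146 155  11  21 119] [150.8 165. ] rect c [638.9 481.4] sz [59.8 24.4] ang 11.7 z [13.4 27.7 40. ]
z [157 154   5  20  59] [158.6 163.8] rect c [643.6 456.3] sz [
[... 590 characters left out ...]
8. ] rect c [487.1 -90.4] sz [53.9 52. ] ang 15.0 z [ 13.4 102.1 108.8]
z [388 209  15  23 309] [395.3 220.1] rect c [ 451.8 -299.9] sz [44.1 68.8] ang 87.4 z [20.2 31.3 37.6]
z [271 211   7   7  35] [274.  213.8] rect c [474.7  82.6] sz [17.5 16.3] ang 85.2 z [14.  38.3 52.1]
z [417 214  22  22 329] [427.6 224.1] rect c [ 437.1 -399.7] sz [63.6 64.8] ang 41.7 z [21.2 33.8 39.3]
z [446 242  23  20 349] [456.7 251.4] rect c [ 349.6 -482.9] sz [56.8 55. ] ang 43.0 z [20.4 58.6 65.1]
z [329 251  25  22 317] [341.  261.6] rect c [ 323.3 -126.2] sz [45.8 67.9] ang 25.2 z [22.8 31.4 37.9]
z [ 391  261   40   49 1249] [410.4 286.4] rect c [ 243.2 -337.7] sz [149.8  80. ] ang 18.3 z [29.1 36.9 43.9]
```

View pics/c1.png

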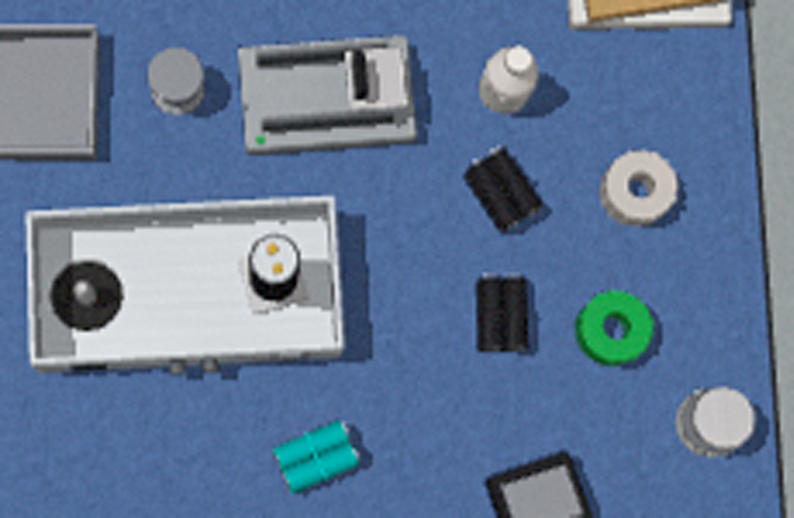

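The crop confirms it: pale toroid at crop (640,187), black packs at (504,188) and (503,313), with the green ring and turquoise pack excluded. The tester tab sits at its −y (right) end. Next I'll refine the poses.

```bash
cat >> h.py <<'E'
def rect(P,m):
    q=P[m]; q=q[~np.isnan(q[:,0])]; r=cv2.minAreaRect(q[:,:2].astype(np.float32)); return np.round(r[0],1),np.round(r[1],1),round(r[2],1),len(q),np.median(q[:,2]).round(1)
def box(P,x0,x1,y0,y1,z0,z1):
    return (P[...,0]>x0)&(P[...,0]<x1)&(P[...,1]>y0)&(P[...,1]<y1)&(P[...,2]>z0)&(P[...,2]<z1)
def goto(x,y,z,a):
    s=arm.read_state(); q=s['ee_rot']; from scipy.spatial.transform import Rotation as Ro
    R=Ro.from_quat(q).as_matrix(); ca=np.degrees(np.arctan2(R[1,0],R[0,0])); p=s['position']
    da=(a-ca+180)%360-180; A=np.radians(a); d=np.array([x,y,z])-p
    l=[np.cos(A)*d[0]+np.sin(A)*d[1], np.sin(A)*d[0]-np.cos(A)*d[1], -d[2]]
    print('t',round(s['clock'],2),'pos',p.round(1),'a',ca.round(2),'w',round(s['gripper_width'],1),'F',s['contact_force'].round(1),'tilt',R[:2,2].round(4),'j',s['joints'].round(2))
    print(' turn rad about tool z',round(-np.radians(da),4),' then travel',np.round(l,1),'rows>=',round(np.linalg.norm(l)/41,1))
E
python3 - <<'E'
from h import *
d=load('top');P=pts(d)
for b in [(540,600,150,300),(350,400,0,200),(380,430,-300,-200),(600,640,-400,-340)]:
    m=box(P,*b,-30,30); print('bench z',np.nanmedian(P[m][:,2]).round(1))
print('rim',rect(P,box(P,390,560,-160,140,60,72)), 'wall?',rect(P,box(P,390,560,-160,140,63,70)))
q=P[box(P,390,560,-160,140,60,72)&~box(P,440,520,-130,-50,0,200)]
print('xr',np.percentile(q[:,0],[1,99]),'yr',np.percentile(q[:,1],[1,99]))
print('oldcap top',rect(P,box(P,440,540,-130,-50,95,115)))
print('stud',rect(P,box(P,450,500,60,110,30,60)))
print('handle',rect(P,box(P,380,560,300,400,40,70)))
print('fin',rect(P,box(P,600,720,-230,-60,72,95)),'tab',rect(P,box(P,600,720,-230,-60,50,72)))
print('coverplate',rect(P,box(P,300,640,250,440,8,25)))
goto(487,-90,200,-19.8)
E
```

```text
bench z 1.4
bench z 0.6
bench z 1.6
bench z 0.9
rim (array([478.8,  -9.1]), array([138.8, 277.4]), 2.3, 283, np.float64(63.0)) wall? (array([478.4,  -9.1]), array([137.7, 277.5]), 2.4, 140, np.float64(64.6))
xr [405.79890352 551.66626558] yr [-148.61808945  129.25521065]
oldcap top (array([487.5, -90.3]), array([42.2, 44.7]), 89.0, 179, np.float64(104.6))
stud (array([474.6,  83.1]), array([16. , 16.4]), 0.0, 28, np.float64(39.4))
handle (array([466.3, 350. ]), array([ 18.4, 106.9]), 87.2, 219, np.float64(57.2))
fin (array([ 663.7, -170.5]), array([40.2, 12.1]), 6.4, 52, np.float64(82.6)) tab (array([ 662.4, -146. ]), array([ 72.4, 133.8]), 3.0, 400, np.float64(57.0))
coverplate (array([471.2, 343.4]), array([340.5, 185.9]), 1.1, 3502, np.float64(13.0))
t 0.1 pos [211.1 587.7 230.3] a -19.77 w 85.7 F [-0.1 -0.3  0.5] tilt [-0.0006 -0.0019] j [ 1.48  0.39  0.01 -0.   -1.19 -0.26]
 turn rad about tool z 0.0006  then travel [489.2 544.2  30.3] rows>= 17.9
```

Call:
{"name": "play_rows", "arguments": {"travel": [[0.0245,0.0272,0.0015],[0.0245,0.0272,0.0015],[0.0245,0.0272,0.0015],[0.0245,0.0272,0.0015],[0.0245,0.0272,0.0015],[0.0245,0.0272,0.0015],[0.0245,0.0272,0.0015],[0.0245,0.0272,0.0015],[0.0245,0.0272,0.0015],[0.0245,0.0272,0.0015],[0.0245,0.0272,0.0015],[0.0245,0.0272,0.0015]], "rotation": [[0,0,0],[0,0,0],[0,0,0],[0,0,0],[0,0,0],[0,0,0],[0,0,0],[0,0,0],[0,0,0],[0,0,0],[0,0,0],[0,0,0]], "grip": [1,1,1,1,1,1,1,1,1,1,1,1]}}

```text
clock: 1.1
position: [377.6, 179.8, 213.2]
ee_rot: [0.985, -0.171, -0.0, -0.0]
contact_force: [1.1, 0.0, -0.8]
gripper_width: 85.6
```

Call:
{"name": "play_rows", "arguments": {"travel": [[0.0245,0.0272,0.0015],[0.0245,0.0272,0.0015],[0.0245,0.0272,0.0015],[0.0245,0.0272,0.0015],[0.0245,0.0272,0.0015],[0.0245,0.0272,0.0015],[0.0245,0.0272,0.0015],[0.0245,0.0272,0.0015],[0,0,0],[0,0,0]], "rotation": [[0,0,0],[0,0,0],[0,0,0],[0,0,0],[0,0,0],[0,0,0],[0,0,0],[0,0,0],[0,0,0],[0,0,0]], "grip": [1,1,1,1,1,1,1,1,1,1]}}

```text
clock: 1.93
position: [488.3, -91.1, 200.3]
ee_rot: [0.985, -0.174, -0.001, 0.0]
contact_force: [-0.5, 0.2, 0.4]
gripper_width: 85.4
```

Run:
```python
from h import *
d=grab('side'); e=grab('top')
goto(487.5,-90.3,70,-19.8)
cv2.imwrite('pics/b.png',np.vstack([cv2.resize(d['image'],(480,300),interpolation=cv2.INTER_AREA),cv2.resize(e['image'],(480,300),interpolation=cv2.INTER_AREA)]))
```

```text
t 2.03 pos [488.  -89.3 200.9] a -19.78 w 85.4 F [0.6 0.  0.5] tilt [-0.0011  0.0002] j [ 0.15  0.19 -0.35 -0.   -1.03  1.08]
 turn rad about tool z 0.0003  then travel [-1.000e-01  1.100e+00  1.309e+02] rows>= 3.2
```

View pics/b.png

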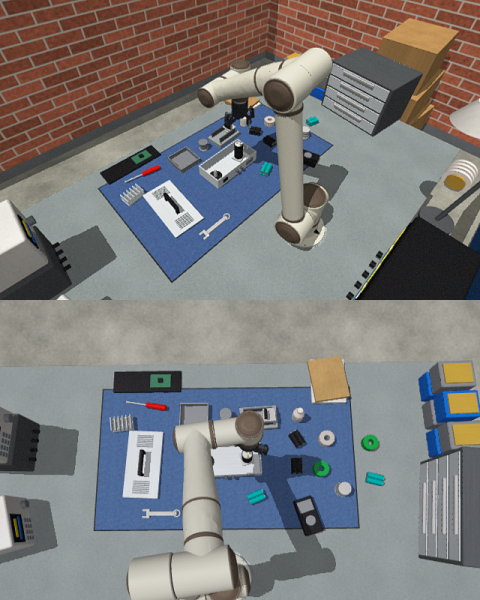

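The formerly hidden area (bottom-left of the mat) is empty, so there are two packs only, and the open gripper is above the old cap. I'll descend, grip and lift.

Call:
{"name": "play_rows", "arguments": {"travel": [[0,0.001,0.022],[0,0,0.022],[0,0,0.022],[0,0,0.022],[0,0,0.022],[0,0,0.021],[0,0,0],[0,0,0],[0,0,0],[0,0,0],[0,0,0],[0,0,0]], "rotation": [[0,0,0],[0,0,0],[0,0,0],[0,0,0],[0,0,0],[0,0,0],[0,0,0],[0,0,0],[0,0,0],[0,0,0],[0,0,0],[0,0,0]], "grip": [1,1,1,1,1,1,1,0,0,0,0,0]}}

```text
clock: 3.03
position: [489.7, -90.0, 72.2]
ee_rot: [0.985, -0.171, 0.002, -0.001]
contact_force: [-0.5, 2.6, 6.7]
gripper_width: 44.6
```

Call:
{"name": "play_rows", "arguments": {"travel": [[0,0,0],[0,0,0],[0,0,0],[0,0,-0.012],[0,0,-0.02],[0,0,-0.02],[0,0,-0.02],[0,0,-0.02],[0,0,-0.02],[0,0,0]], "rotation": [[0,0,0],[0,0,0],[0,0,0],[0,0,0],[0,0,0],[0,0,0],[0,0,0],[0,0,0],[0,0,0],[0,0,0]], "grip": [0,0,0,0,0,0,0,0,0,0]}}

```text
clock: 3.87
position: [490.4, -90.5, 186.5]
ee_rot: [0.985, -0.171, 0.004, -0.001]
contact_force: [1.4, 0.5, -1.9]
gripper_width: 44.7
```

Run:
```python
from h import *
goto(668,136,180,-19.8)
```

```text
t 3.87 pos [490.4 -90.5 186.5] a -19.73 w 44.7 F [ 1.4  0.5 -1.9] tilt [0.0087 0.0001] j [ 0.14  0.21 -0.37  0.   -0.99  1.08]
 turn rad about tool z 0.0013  then travel [  90.4 -273.2    6.5] rows>= 7.0
```

Call:
{"name": "play_rows", "arguments": {"travel": [[0.005,-0.014,0],[0.008,-0.025,0],[0.0095,-0.029,0],[0.0095,-0.029,0],[0.0095,-0.029,0],[0.0095,-0.029,0],[0.0095,-0.029,0],[0.0095,-0.029,0],[0.0095,-0.029,0],[0.008,-0.02,0],[0.003,-0.011,0],[0,0,0]], "rotation": [[0,0,0],[0,0,0],[0,0,0],[0,0,0],[0,0,0],[0,0,0],[0,0,0],[0,0,0],[0,0,0],[0,0,0],[0,0,0],[0,0,0]], "grip": [0,0,0,0,0,0,0,0,0,0,0,0]}}

```text
clock: 4.87
position: [665.9, 138.3, 179.3]
ee_rot: [0.985, -0.171, -0.001, 0.001]
contact_force: [-0.1, -0.3, -2.8]
gripper_width: 44.7
```

Run:
```python
from h import *
goto(668,136,75,-19.8)
d=grab('top');P=pts(d)
print('held cap high',rect(P,box(P,560,760,30,240,100,230)))
q=P[box(P,600,740,60,210,8,60)]; print(q.shape)
```

```text
t 4.87 pos [665.9 138.3 179.3] a -19.66 w 44.7 F [-0.1 -0.3 -2.8] tilt [-0.003  -0.0007] j [ 0.44  0.52  0.09 -0.   -1.15  0.79]
 turn rad about tool z 0.0025  then travel [  2.7   1.4 104.3] rows>= 2.5
held cap high (array([656., 132.]), array([43.8, 68.7]), 5.5, 306, np.float64(162.7))
(419, 3)
```

Call:
{"name": "play_rows", "arguments": {"travel": [[0.002,0.001,0.02],[0,0,0.025],[0,0,0.025],[0,0,0.02],[0,0,0.01],[0,0,0.003],[0,0,0.002],[0,0,0.001],[0,0,0]], "rotation": [[0,0,0],[0,0,0],[0,0,0],[0,0,0],[0,0,0],[0,0,0],[0,0,0],[0,0,0],[0,0,0]], "grip": [0,0,0,0,0,0,0,0,0]}}

```text
clock: 5.67
position: [667.9, 134.5, 77.7]
ee_rot: [0.985, -0.172, 0.001, -0.001]
contact_force: [-0.7, 0.3, -2.2]
gripper_width: 44.3
```

Run:
```python
from h import *
goto(567.8,-429.1,200,-87.7)
```

```text
t 5.67 pos [667.9 134.5  77.7] a -19.76 w 44.3 F [-0.7  0.3 -2.2] tilt [0.0024 0.0008] j [ 0.44  0.61 -0.03  0.   -0.93  0.79]
 turn rad about tool z 1.1859  then travel [ 559.1  122.7 -122.3] rows>= 14.3
```

Call:
{"name": "play_rows", "arguments": {"travel": [[0,0,0.002],[0,0,0.002],[0,0,0.001],[0,0,0]], "rotation": [[0,0,0],[0,0,0],[0,0,0],[0,0,0]], "grip": [0,0,0,0]}}

```text
clock: 6.0
position: [667.9, 134.7, 73.2]
ee_rot: [0.985, -0.171, 0.001, -0.0]
contact_force: [-1.4, 0.0, 5.1]
gripper_width: 44.7
```

Call:
{"name": "play_rows", "arguments": {"travel": [[0,0,0],[0,0,0],[0,0,0],[0,0,0],[0,0,-0.015],[0,0,-0.03],[0,0,-0.035],[0,0,-0.035],[0,0,-0.015],[0,0,0]], "rotation": [[0,0,0],[0,0,0],[0,0,0],[0,0,0],[0,0,0],[0,0,0],[0,0,0],[0,0,0.09],[0,0,0.096],[0,0,0.1]], "grip": [1,1,1,1,1,1,1,1,1,1]}}

```text
clock: 6.83
position: [669.7, 135.0, 207.4]
ee_rot: [0.95, -0.312, 0.004, -0.003]
contact_force: [0.0, -0.4, 0.1]
gripper_width: 85.3
```

Call:
{"name": "play_rows", "arguments": {"travel": [[0,0,0],[0,0,0],[0,0,0],[0,0,0],[0,0,0],[0,0,0],[0,0,0],[0,0,0],[0,0,0],[0,0,0]], "rotation": [[0,0,0.1],[0,0,0.1],[0,0,0.1],[0,0,0.1],[0,0,0.1],[0,0,0.1],[0,0,0.1],[0,0,0.1],[0,0,0.1],[0,0,0]], "grip": [1,1,1,1,1,1,1,1,1,1]}}

```text
clock: 7.67
position: [667.1, 134.3, 201.0]
ee_rot: [0.721, -0.693, -0.0, 0.0]
contact_force: [0.7, 0.4, 0.2]
gripper_width: 85.6
```

Run:
```python
from h import *
goto(567.8,-429.1,200,-87.7)
```

```text
t 7.67 pos [667.1 134.3 201. ] a -87.8 w 85.6 F [0.7 0.4 0.2] tilt [-0.0005 -0.0001] j [ 0.44  0.5   0.12 -0.   -1.19 -0.4 ]
 turn rad about tool z -0.0018  then travel [559.  121.8   1. ] rows>= 14.0
```

Call:
{"name": "play_rows", "arguments": {"travel": [[0.031,0.0068,0],[0.031,0.0068,0],[0.031,0.0068,0],[0.031,0.0068,0],[0.031,0.0068,0],[0.031,0.0068,0],[0.031,0.0068,0],[0.031,0.0068,0],[0.031,0.0068,0],[0.031,0.0068,0],[0.031,0.0068,0],[0.031,0.0068,0]], "rotation": [[0,0,0],[0,0,0],[0,0,0],[0,0,0],[0,0,0],[0,0,0],[0,0,0],[0,0,0],[0,0,0],[0,0,0],[0,0,0],[0,0,0]], "grip": [1,1,1,1,1,1,1,1,1,1,1,1]}}

```text
clock: 8.67
position: [600.0, -242.1, 201.3]
ee_rot: [0.722, -0.692, 0.0, 0.0]
contact_force: [-0.0, 0.4, -0.1]
gripper_width: 85.5
```

Call:
{"name": "play_rows", "arguments": {"travel": [[0.031,0.0068,0],[0.031,0.0068,0],[0.031,0.0068,0.01],[0.031,0.0068,0.02],[0.031,0.0068,0.03],[0.031,0.006,0.03],[0,0,0.02],[0,0,0]], "rotation": [[0,0,0],[0,0,0],[0,0,0],[0,0,0],[0,0,0],[0,0,0],[0,0,0],[0,0,0]], "grip": [1,1,1,1,1,1,1,1]}}

```text
clock: 9.33
position: [564.4, -425.2, 87.2]
ee_rot: [0.72, -0.693, -0.006, 0.001]
contact_force: [-0.9, 0.7, -1.5]
gripper_width: 85.5
```

Run:
```python
from h import *
goto(567.8,-429.1,8,-87.7)
d=grab('top');P=pts(d)
print('toroid',rect(P,box(P,500,640,-480,-380,22,50)))
print('old cap',rect(P,box(P,600,740,60,210,90,115)))
print('capA',rect(P,box(P,500,640,-370,-260,22,45)),'capB',rect(P,box(P,390,510,-360,-250,22,45)))
```

```text
t 9.33 pos [ 564.4 -425.2   87.2] a -87.81 w 85.5 F [-0.9  0.7 -1.5] tilt [-0.0098  0.0062] j [-0.42  0.64  0.07 -0.   -1.01  0.46]
 turn rad about tool z -0.002  then travel [ 4.  -3.2 79.2] rows>= 1.9
toroid (array([ 564.6, -425.2]), array([63.7, 53.9]), 29.4, 216, np.float64(33.7))
old cap (array([664.9, 133.6]), array([44.5, 44.1]), 27.6, 177, np.float64(104.7))
capA (array([ 551.9, -333.1]), array([ 7.7, 16. ]), 79.9, 13, np.float64(31.8)) capB (array([ 451.8, -301.9]), array([38.3, 69.3]), 86.7, 199, np.float64(31.9))
```

Call:
{"name": "play_rows", "arguments": {"travel": [[0,0,0.02],[0,0,0],[0,0,0]], "rotation": [[0,0,0],[0,0,0],[0,0,0]], "grip": [1,1,1]}}

```text
clock: 9.63
position: [569.1, -424.5, 75.1]
ee_rot: [0.722, -0.692, 0.0, 0.0]
contact_force: [0.5, -0.5, 0.7]
gripper_width: 85.3
```

Run:
```python
from h import *
goto(567.8,-429.1,8,-87.7)
```

```text
t 9.63 pos [ 569.1 -424.5   75.1] a -87.56 w 85.3 F [ 0.5 -0.5  0.7] tilt [ 0.0002 -0.0004] j [-0.41  0.65  0.06  0.   -0.97  0.46]
 turn rad about tool z 0.0024  then travel [ 4.6  1.5 67.1] rows>= 1.6
```

Call:
{"name": "play_rows", "arguments": {"travel": [[0.0045,0.001,0.02],[0,0,0.02],[0,0,0.02],[0,0,0.008],[0,0,0],[0,0,0],[0,0,0],[0,0,0],[0,0,0],[0,0,0],[0,0,0]], "rotation": [[0,0,0],[0,0,0],[0,0,0],[0,0,0],[0,0,0],[0,0,0],[0,0,0],[0,0,0],[0,0,0],[0,0,0],[0,0,0]], "grip": [1,1,1,1,1,0,0,0,0,0,0]}}

```text
clock: 10.55
position: [569.2, -430.5, 8.9]
ee_rot: [0.722, -0.692, 0.002, -0.0]
contact_force: [-0.2, 0.5, 6.0]
gripper_width: 62.3
```

Call:
{"name": "play_rows", "arguments": {"travel": [[0,0,0],[0,0,-0.01],[0,0,-0.02],[0,0,-0.025],[0,0,-0.025],[0,0,-0.025],[0,0,-0.015],[0,0,0]], "rotation": [[0,0,0],[0,0,0],[0,0,0],[0,0,0],[0,0,0],[0,0,0],[0,0,0],[0,0,0]], "grip": [0,0,0,0,0,0,0,0]}}

```text
clock: 11.22
position: [569.1, -430.7, 130.4]
ee_rot: [0.721, -0.693, 0.003, -0.001]
contact_force: [0.9, -0.3, -3.3]
gripper_width: 62.5
```

Run:
```python
from h import *
goto(475,82.8,128,-87.7)
```

```text
t 11.22 pos [ 569.1 -430.7  130.4] a -87.7 w 62.5 F [ 0.9 -0.3 -3.3] tilt [ 0.0062 -0.0034] j [-0.42  0.6   0.12  0.   -1.08  0.46]
 turn rad about tool z -0.0  then travel [-516.9   73.4    2.4] rows>= 12.7
```

Call:
{"name": "play_rows", "arguments": {"travel": [[-0.015,0.002,0],[-0.03,0.0043,0],[-0.03,0.0043,0],[-0.03,0.0043,0],[-0.03,0.0043,0],[-0.03,0.0043,0],[-0.03,0.0043,0],[-0.03,0.0043,0],[-0.03,0.0043,0],[-0.03,0.0043,0],[-0.03,0.0043,0],[-0.03,0.0043,0]], "rotation": [[0,0,0],[0,0,0],[0,0,0],[0,0,0],[0,0,0],[0,0,0],[0,0,0],[0,0,0],[0,0,0],[0,0,0],[0,0,0],[0,0,0]], "grip": [0,0,0,0,0,0,0,0,0,0,0,0]}}

```text
clock: 12.22
position: [502.4, -85.7, 124.4]
ee_rot: [0.721, -0.693, -0.001, 0.001]
contact_force: [-0.5, 0.8, -4.8]
gripper_width: 62.3
```

Call:
{"name": "play_rows", "arguments": {"travel": [[-0.03,0.0043,0],[-0.03,0.0043,0],[-0.03,0.0043,0],[-0.03,0.0043,0],[-0.03,0.004,0],[-0.02,0.003,0],[0,0,0],[0,0,0]], "rotation": [[0,0,0],[0,0,0],[0,0,0],[0,0,0],[0,0,0],[0,0,0],[0,0,0],[0,0,0]], "grip": [0,0,0,0,0,0,0,0]}}

```text
clock: 12.88
position: [472.1, 82.4, 124.8]
ee_rot: [0.722, -0.692, -0.001, 0.001]
contact_force: [0.5, 0.3, -4.1]
gripper_width: 62.1
```

Run:
```python
from h import *
goto(475,82.8,128,-87.7)
d=grab('side'); e=grab('top')
def cr(d,X,r,k):
    u,v=proj(d,X).round().astype(int); u=max(u,r);v=max(v,r); return cv2.resize(d['image'][v-r:v+r,u-r:u+r],(k,k),interpolation=cv2.INTER_CUBIC)
cv2.imwrite('pics/tor.png',np.hstack([cr(d,[475,83,80],48,400),cr(e,[475,83,80],48,400)]))
P=pts(e);print('capA',rect(P,box(P,500,640,-370,-240,22,45)),'capB',rect(P,box(P,390,510,-360,-230,22,45)))
```

```text
t 12.88 pos [472.1  82.4 124.8] a -87.61 w 62.1 F [ 0.5  0.3 -4.1] tilt [-0.0029 -0.0008] j [ 0.51  0.25 -0.49 -0.   -0.83 -0.47]
 turn rad about tool z 0.0015  then travel [-0.3 -2.9 -3.2] rows>= 0.1
capA (array([ 568.5, -305.1]), array([68.3, 44.8]), 30.3, 281, np.float64(30.8)) capB (array([ 452.2, -299.7]), array([42.7, 68.5]), 87.4, 291, np.float64(31.7))
```

View pics/tor.png

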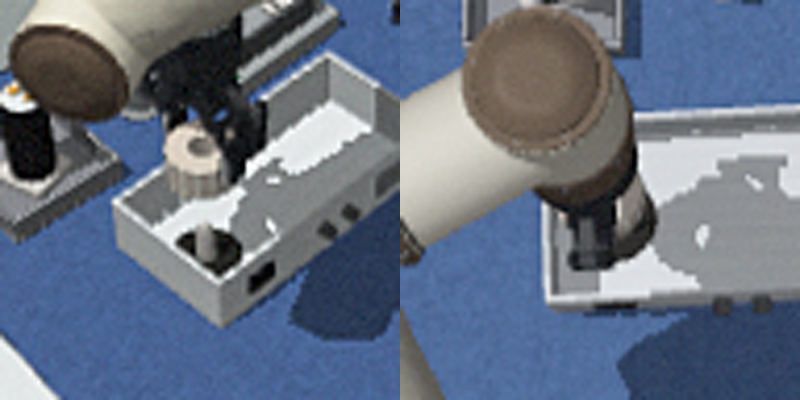

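The side crop shows the toroid held level, hole at about (203,147), above the stud at (205,235). I'll measure its centre from depth.

Run:
```python
from h import *
from scipy.optimize import least_squares
d=load('side');P=pts(d);im=d['image'].astype(int)
m=box(P,410,540,20,140,105,165)&(im[...,2]>im[...,0]+5)&(im.min(-1)>70)
q=P[m];print(len(q),q.min(0).round(1),q.max(0).round(1))
top=q[q[:,2]>np.percentile(q[:,2],97)-6];print('top z',np.median(top[:,2]),'rect',cv2.minAreaRect(top[:,:2].astype(np.float32)))
s=q[q[:,2]<top[:,2].min()-3]; print(len(s))
f=least_squares(lambda c:np.hypot(s[:,0]-c[0],s[:,1]-c[1])-32.5,[475,83],loss='soft_l1');print('circle',f.x,np.std(f.fun))
s=P[box(P,410,540,20,140,20,56)]; 
st=P[box(P,455,495,63,103,20,56)];print('stud side',len(st),np.median(st,0))
f=least_squares(lambda c:np.hypot(st[:,0]-c[0],st[:,1]-c[1])-8.5,[475,83],loss='soft_l1');print(f.x)
```

```text
202 [438.3  53.3 117.8] [503.6 117.9 154.6]
top z 150.0946794154157 rect ((474.0492858886719, 87.8023681640625), (51.38147735595703, 63.081520080566406), 33.624603271484375)
83
circle [468.73074932  82.23235705] 8.00730531479791
stud side 32 [470.62244003  86.83086398  35.60930159]
[475.15766918  83.7739991 ]
```

Call:
{"name": "play_rows", "arguments": {"travel": [[0.0015,-0.003,0.01],[0,0,0.02],[0,0,0.02],[0,0,0.012],[0,0,0],[0,0,0]], "rotation": [[0,0,0],[0,0,0],[0,0,0],[0,0,0],[0,0,0],[0,0,0]], "grip": [0,0,0,0,0,0]}}

```text
clock: 13.48
position: [476.3, 79.3, 62.9]
ee_rot: [0.721, -0.693, -0.0, 0.001]
contact_force: [0.4, -0.3, -3.9]
gripper_width: 62.2
```

Run:
```python
from h import *
goto(475,81,13,-87.7)
d=grab('side');P=pts(d);im=d['image'].astype(int)
m=box(P,410,540,20,140,52,105)&(im[...,2]>im[...,0]+5)&(im.min(-1)>70)
q=P[m];print(len(q),np.percentile(q,[1,99],axis=0).round(1))
```

```text
t 13.48 pos [476.3  79.3  62.9] a -87.79 w 62.2 F [ 0.4 -0.3 -3.9] tilt [-0.0023 -0.0014] j [ 0.5   0.35 -0.55  0.   -0.67 -0.46]
 turn rad about tool z -0.0015  then travel [-1.7  1.3 49.9] rows>= 1.2
196 [[441.3  64.   54. ]
 [505.  112.9  94.1]]
```

Call:
{"name": "play_rows", "arguments": {"travel": [[-0.0012,0.0005,0.006],[0,0,0.005],[0,0,0.005],[0,0,0.004],[0,0,0]], "rotation": [[0,0,0],[0,0,0],[0,0,0],[0,0,0],[0,0,0]], "grip": [0,0,0,0,0]}}

```text
clock: 13.95
position: [475.5, 81.4, 43.2]
ee_rot: [0.721, -0.693, -0.0, 0.001]
contact_force: [0.1, 0.4, -4.3]
gripper_width: 62.2
```

Call:
{"name": "play_rows", "arguments": {"travel": [[0,0,0.005],[0,0,0.006],[0,0,0.006],[0,0,0.005],[0,0,0.003],[0,0,0]], "rotation": [[0,0,0],[0,0,0],[0,0,0],[0,0,0],[0,0,0],[0,0,0]], "grip": [0,0,0,0,0,0]}}

```text
clock: 14.45
position: [475.5, 81.4, 18.1]
ee_rot: [0.721, -0.693, -0.0, 0.001]
contact_force: [-0.2, -0.2, -4.4]
gripper_width: 62.5
```

Call:
{"name": "play_rows", "arguments": {"travel": [[0,0,0.003],[0,0,0.001],[0,0,0.001],[0,0,0.001],[0,0,0]], "rotation": [[0,0,0],[0,0,0],[0,0,0],[0,0,0],[0,0,0]], "grip": [0,0,0,0,0]}}

```text
clock: 14.87
position: [476.2, 81.7, 13.0]
ee_rot: [0.721, -0.693, 0.0, -0.0]
contact_force: [-0.5, 0.1, -5.4]
gripper_width: 61.9
```

Call:
{"name": "play_rows", "arguments": {"travel": [[0,0,0.001],[0,0,0.001],[0,0,0]], "rotation": [[0,0,0],[0,0,0],[0,0,0]], "grip": [0,0,0]}}

```text
clock: 15.12
position: [476.2, 81.8, 12.8]
ee_rot: [0.721, -0.693, 0.0, -0.0]
contact_force: [-4.9, 1.2, 10.6]
gripper_width: 62.3
```

Call:
{"name": "play_rows", "arguments": {"travel": [[0,0,0],[0,0,0],[0,0,0],[0,0,-0.02],[0,0,-0.03],[0,0,-0.035],[0,0,-0.035],[0,0,-0.03],[0,0,0]], "rotation": [[0,0,0],[0,0,0],[0,0,0],[0,0,0],[0,0,0],[0,0,0],[0,0,0],[0,0,0],[0,0,0]], "grip": [0.88,0.88,0.88,0.88,0.88,0.88,0.88,0.88,0.88]}}

```text
clock: 15.87
position: [480.2, 83.2, 167.6]
ee_rot: [0.722, -0.692, 0.003, -0.006]
contact_force: [1.2, -0.3, 0.3]
gripper_width: 75.0
```

Run:
```python
from h import *
goto(452,-299.8,160,-2.6)
goto(452,-299.8,160,177.4)
```

```text
t 15.87 pos [480.2  83.2 167.6] a -87.61 w 75.0 F [ 1.2 -0.3  0.3] tilt [0.0133 0.0049] j [ 0.51  0.21 -0.43  0.   -0.93 -0.47]
 turn rad about tool z -1.4837  then travel [-10.8 383.9   7.6] rows>= 9.4
t 15.87 pos [480.2  83.2 167.6] a -87.61 w 75.0 F [ 1.2 -0.3  0.3] tilt [0.0133 0.0049] j [ 0.51  0.21 -0.43  0.   -0.93 -0.47]
 turn rad about tool z 1.6578  then travel [  10.8 -383.9    7.6] rows>= 9.4
```

Call:
{"name": "play_rows", "arguments": {"travel": [[0,0,0],[0,0,0],[0,0,0],[0,0,0],[0,0,0],[0,0,0],[0,0,0],[0,0,0],[0,0,0],[0,0,0],[0,0,0],[0,0,0]], "rotation": [[0,0,0.12],[0,0,0.12],[0,0,0.12],[0,0,0.12],[0,0,0.12],[0,0,0.12],[0,0,0.12],[0,0,0.12],[0,0,0.12],[0,0,0.12],[0,0,0.12],[0,0,0.12]], "grip": [0.88,0.88,0.88,0.88,0.88,0.88,0.88,0.88,0.88,0.88,0.88,0.88]}}

```text
clock: 16.87
position: [476.2, 81.6, 160.8]
ee_rot: [-0.082, 0.997, -0.0, 0.0]
contact_force: [-0.0, -0.2, 0.5]
gripper_width: 75.0
```

Call:
{"name": "play_rows", "arguments": {"travel": [[0,0,0],[0,0,0],[0.001,-0.035,0],[0.001,-0.035,0],[0.001,-0.035,0],[0.001,-0.035,0],[0.001,-0.035,0],[0.001,-0.035,0],[0.001,-0.035,0],[0.001,-0.035,0],[0.001,-0.035,0],[0.001,-0.035,0]], "rotation": [[0,0,0.109],[0,0,0.109],[0,0,0],[0,0,0],[0,0,0],[0,0,0],[0,0,0],[0,0,0],[0,0,0],[0,0,0],[0,0,0],[0,0,0]], "grip": [0.88,0.88,0.88,0.88,0.88,0.88,0.88,0.88,0.88,0.88,0.88,0.88]}}

```text
clock: 17.87
position: [449.3, -269.3, 160.8]
ee_rot: [0.024, 1.0, -0.0, 0.0]
contact_force: [0.8, -0.3, 0.3]
gripper_width: 75.3
```

Call:
{"name": "play_rows", "arguments": {"travel": [[0.001,-0.03,0.03],[0,0,0.03],[0,0,0],[0,0,0]], "rotation": [[0,0,0],[0,0,0],[0,0,0],[0,0,0]], "grip": [0.88,0.88,0.88,0.88]}}

```text
clock: 18.2
position: [446.0, -296.9, 100.2]
ee_rot: [0.024, 1.0, 0.0, -0.002]
contact_force: [0.9, -0.1, 1.7]
gripper_width: 74.9
```

Run:
```python
from h import *
goto(452,-299.8,8,177.4)
e=grab('top');P=pts(e)
print('capA',rect(P,box(P,500,640,-370,-240,22,45)),'capB',rect(P,box(P,390,510,-360,-230,22,45)))
print('tor',rect(P,box(P,420,530,35,125,28,46)))
q=P[box(P,420,530,40,125,22,80)];print(np.percentile(q[:,2],[5,50,95]))
```

```text
t 18.2 pos [ 446.  -296.9  100.2] a 177.26 w 74.9 F [ 0.9 -0.1  1.7] tilt [-0.0043  0.001 ] j [-0.28  0.37 -0.38  0.   -0.82 -1.33]
 turn rad about tool z -0.0024  then travel [-6.1 -2.7 92.2] rows>= 2.3
capA (array([ 600.9, -304. ]), array([12.9,  3.1]), 79.1, 7, np.float64(31.6)) capB (array([ 435.9, -299.2]), array([35.7, 42.2]), 0.3, 141, np.float64(31.2))
tor (array([470.4,  92.9]), array([63.8, 90.1]), 19.9, 324, np.float64(37.6))
[29.42206    37.60656554 44.98372461]
```

Call:
{"name": "play_rows", "arguments": {"travel": [[-0.006,-0.0025,0.02],[0,0,0.025],[0,0,0.025],[0,0,0.015],[0,0,0.007],[0,0,0],[0,0,0],[0,0,0],[0,0,0],[0,0,0],[0,0,0]], "rotation": [[0,0,0],[0,0,0],[0,0,0],[0,0,0],[0,0,0],[0,0,0],[0,0,0],[0,0,0],[0,0,0],[0,0,0],[0,0,0]], "grip": [0.88,0.88,0.88,0.88,0.88,0.88,0,0,0,0,0]}}

```text
clock: 19.17
position: [454.8, -300.1, 11.7]
ee_rot: [0.023, 1.0, -0.001, 0.002]
contact_force: [-0.8, 1.4, 6.3]
gripper_width: 42.9
```

Call:
{"name": "play_rows", "arguments": {"travel": [[0,0,0],[0,0,0],[0,0,-0.01],[0,0,-0.02],[0,0,-0.025],[0,0,-0.025],[0,0,-0.025],[0,0,-0.015],[0,0,0]], "rotation": [[0,0,0],[0,0,0],[0,0,0],[0,0,0],[0,0,0],[0,0,0],[0,0,0],[0,0,0],[0,0,0]], "grip": [0,0,0,0,0,0,0,0,0]}}

```text
clock: 19.92
position: [455.1, -300.6, 134.3]
ee_rot: [0.023, 1.0, -0.002, 0.004]
contact_force: [0.3, -0.7, -0.9]
gripper_width: 43.0
```

Run:
```python
from h import *
c=np.array([478.7,-9.1]);a=np.radians(2.3);y=np.array([-np.sin(a),np.cos(a)])
g=c-85*y;print(g)
goto(*g,125,-177.7)
```

```text
[482.11120237 -94.03152358]
t 19.92 pos [ 455.1 -300.6  134.3] a 177.32 w 43.0 F [ 0.3 -0.7 -0.9] tilt [ 0.0082 -0.0033] j [-0.29  0.34 -0.33  0.   -0.89 -1.33]
 turn rad about tool z -0.0868  then travel [-35.3 205.3   9.3] rows>= 5.1
```

Call:
{"name": "play_rows", "arguments": {"travel": [[0,0,0],[-0.005,0.024,0],[-0.005,0.028,0],[-0.005,0.028,0],[-0.005,0.028,0],[-0.005,0.028,0],[-0.005,0.028,0],[-0.005,0.026,0],[-0.003,0.015,0],[0,0,0.01],[0,0,0.015],[0,0,0]], "rotation": [[0,0,-0.087],[0,0,0],[0,0,0],[0,0,0],[0,0,0],[0,0,0],[0,0,0],[0,0,0],[0,0,0],[0,0,0],[0,0,0],[0,0,0]], "grip": [0,0,0,0,0,0,0,0,0,0,0,0]}}

```text
clock: 20.92
position: [480.2, -92.9, 101.9]
ee_rot: [-0.02, 1.0, 0.0, -0.003]
contact_force: [-0.7, -0.3, -1.9]
gripper_width: 42.9
```

Run:
```python
from h import *
goto(484.5,-94,16,-177.7)
d=grab('side'); u,v=proj(d,[480,-50,60]).round().astype(int)
cv2.imwrite('pics/pk.png',cv2.resize(d['image'][v-60:v+50,u-75:u+75],(750,550),interpolation=cv2.INTER_CUBIC))
```

```text
t 20.92 pos [480.2 -92.9 101.9] a -177.74 w 42.9 F [-0.7 -0.3 -1.9] tilt [-0.0066  0.0003] j [ 0.14  0.3  -0.49 -0.   -0.79 -1.67]
 turn rad about tool z -0.0007  then travel [-4.3 -1.3 85.9] rows>= 2.1
```

View pics/pk.png

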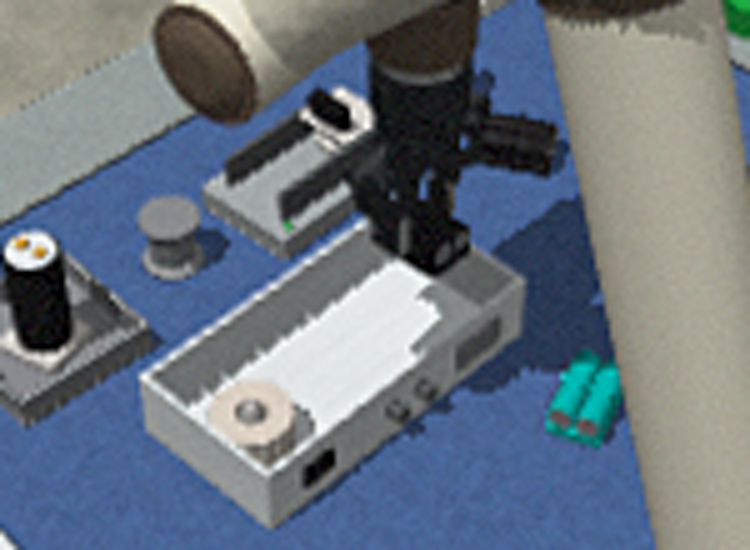

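The toroid sits on the stud at (250,410), the old cap is in the tray at (38,290), and the pack is held over the bay at (430,240). Lowering.

Call:
{"name": "play_rows", "arguments": {"travel": [[-0.002,0,0.02],[0,0,0.025],[0,0,0.02],[0,0,0.012],[0,0,0.005],[0,0,0.002],[0,0,0.001],[0,0,0]], "rotation": [[0,0,0],[0,0,0],[0,0,0],[0,0,0],[0,0,0],[0,0,0],[0,0,0],[0,0,0]], "grip": [0,0,0,0,0,0,0,0]}}

```text
clock: 21.63
position: [485.6, -93.3, 20.3]
ee_rot: [-0.02, 1.0, 0.0, 0.001]
contact_force: [0.4, 0.1, -1.1]
gripper_width: 42.8
```

Call:
{"name": "play_rows", "arguments": {"travel": [[0,0,0.002],[0,0,0.001],[0,0,0.001],[0,0,0.001],[0,0,0]], "rotation": [[0,0,0],[0,0,0],[0,0,0],[0,0,0],[0,0,0]], "grip": [0,0,0,0,0]}}

```text
clock: 22.05
position: [485.2, -93.1, 15.7]
ee_rot: [-0.02, 1.0, -0.0, 0.0]
contact_force: [-2.5, 0.1, 6.7]
gripper_width: 42.9
```

Call:
{"name": "play_rows", "arguments": {"travel": [[0,0,0],[0,0,0],[0,0,0],[0,0,-0.015],[0,0,-0.03],[0,0,-0.035],[0,0,-0.035],[0,0,-0.03],[0,0,0],[0,0,0],[0,0,0],[0,0,0]], "rotation": [[0,0,0],[0,0,0],[0,0,0],[0,0,0],[0,0,0],[0,0,0],[0,0,0],[0,0,-0.12],[0,0,-0.12],[0,0,-0.12],[0,0,-0.12],[0,0,0]], "grip": [0.68,0.68,0.68,0.68,0.68,0.88,0.88,0.88,0.88,0.88,0.88,0.88]}}

```text
clock: 23.05
position: [484.9, -93.2, 160.0]
ee_rot: [-0.258, 0.966, -0.0, 0.001]
contact_force: [-1.0, 0.9, -1.1]
gripper_width: 74.9
```

Run:
```python
from h import *
e=grab('top');P=pts(e)
print('capA',rect(P,box(P,480,660,-390,-240,22,45)))
goto(568.3,-305,100,-150)
```

```text
capA (array([ 594.9, -303.1]), array([128. ,  64.4]), 2.8, 307, np.float64(31.3))
t 23.1 pos [484.9 -93.2 159.7] a -150.35 w 75.3 F [-0.3 -0.7 -0.2] tilt [0.0004 0.    ] j [ 0.14  0.23 -0.41  0.   -0.93 -1.19]
 turn rad about tool z -0.0062  then travel [  33.6 -225.1   59.7] rows>= 5.7
```

Run:
```python
from h import *
e=load('top');P=pts(e)
print('capA',rect(P,box(P,480,640,-390,-240,22,45)), rect(P,box(P,480,625,-390,-240,22,45)))
```

```text
capA (array([ 569. , -305.1]), array([68.9, 44. ]), 30.5, 280, np.float64(31.3)) (array([ 569. , -305.1]), array([68.9, 44. ]), 30.5, 280, np.float64(31.3))
```

Call:
{"name": "play_rows", "arguments": {"travel": [[0.004,-0.026,0],[0.0045,-0.03,0],[0.0045,-0.03,0],[0.0045,-0.03,0],[0.0045,-0.03,0],[0.0045,-0.03,0],[0.0045,-0.03,0],[0.0025,-0.019,0.02],[0,0,0.02],[0,0,0],[0,0,0]], "rotation": [[0,0,0],[0,0,0],[0,0,0],[0,0,0],[0,0,0],[0,0,0],[0,0,0],[0,0,0],[0,0,0],[0,0,0],[0,0,0]], "grip": [0.88,0.88,0.88,0.88,0.88,0.88,0.88,0.88,0.88,0.88,0.88]}}

```text
clock: 24.02
position: [566.5, -305.1, 118.0]
ee_rot: [-0.256, 0.967, 0.001, -0.002]
contact_force: [-0.1, -0.2, 0.3]
gripper_width: 75.0
```

Run:
```python
from h import *
goto(568.3,-305,8,-150)
e=grab('top');P=pts(e)
print('cap1 in case',rect(P,box(P,430,540,-140,-40,26,48)))
```

```text
t 24.02 pos [ 566.5 -305.1  118. ] a -150.35 w 75.0 F [-0.1 -0.2  0.3] tilt [-0.0039  0.0009] j [-0.24  0.51 -0.09  0.   -0.98 -0.81]
 turn rad about tool z -0.006  then travel [ -1.6  -0.8 110. ] rows>= 2.7
cap1 in case (array([0., 0.]), array([0., 0.]), 0.0, 0, np.float64(nan))
  return _methods._mean(a, axis=axis, dtype=dtype,
  ret = ret.dtype.type(ret / rcount)
```

Call:
{"name": "play_rows", "arguments": {"travel": [[-0.001,-0.001,0.025],[0,0,0.03],[0,0,0.03],[0,0,0.016],[0,0,0.008],[0,0,0],[0,0,0],[0,0,0],[0,0,0],[0,0,0],[0,0,0]], "rotation": [[0,0,0],[0,0,0],[0,0,0],[0,0,0],[0,0,0],[0,0,0],[0,0,0],[0,0,0],[0,0,0],[0,0,0],[0,0,0]], "grip": [0.88,0.88,0.88,0.88,0.88,0.88,0,0,0,0,0]}}

```text
clock: 24.98
position: [570.7, -305.9, 13.1]
ee_rot: [-0.257, 0.966, -0.001, 0.002]
contact_force: [-0.3, 1.3, 6.4]
gripper_width: 42.7
```

Call:
{"name": "play_rows", "arguments": {"travel": [[0,0,0],[0,0,0],[0,0,-0.01],[0,0,-0.02],[0,0,-0.025],[0,0,-0.025],[0,0,-0.025],[0,0,-0.015],[0,0,0],[0,0,0]], "rotation": [[0,0,0],[0,0,0],[0,0,0],[0,0,0],[0,0,0],[0,0,0],[0,0,0],[0,0,0],[0,0,0],[0,0,0]], "grip": [0,0,0,0,0,0,0,0,0,0]}}

```text
clock: 25.82
position: [568.8, -305.4, 131.3]
ee_rot: [-0.257, 0.966, -0.0, 0.001]
contact_force: [-0.4, -0.5, -2.0]
gripper_width: 42.9
```

Run:
```python
from h import *
goto(478.7,-9,125,-177.7)
e=grab('top');P=pts(e)
print('left on bench?',int(box(P,500,640,-370,-240,22,45).sum()))
q=box(P,430,540,-140,-40,26,48);print(q.sum())
```

```text
t 25.82 pos [ 568.8 -305.4  131.3] a -150.25 w 42.9 F [-0.4 -0.5 -2. ] tilt [0.0016 0.0002] j [-0.24  0.5  -0.07 -0.   -1.   -0.81]
 turn rad about tool z 0.4791  then travel [ 78.2 299.7   6.3] rows>= 7.6
left on bench? 0
0
```

Call:
{"name": "play_rows", "arguments": {"travel": [[0,0,0],[0,0,0],[0,0,0],[0,0,0],[0.006,0.022,0],[0.0075,0.03,0],[0.008,0.03,0],[0.008,0.03,0],[0.008,0.03,0],[0.008,0.03,0],[0.008,0.03,0],[0.008,0.03,0]], "rotation": [[0,0,0.12],[0,0,0.12],[0,0,0.12],[0,0,0.12],[0,0,0],[0,0,0],[0,0,0],[0,0,0],[0,0,0],[0,0,0],[0,0,0],[0,0,0]], "grip": [0,0,0,0,0,0,0,0,0,0,0,0]}}

```text
clock: 26.87
position: [496.2, -75.0, 128.7]
ee_rot: [-0.02, 1.0, -0.0, -0.002]
contact_force: [0.1, 0.4, -1.4]
gripper_width: 42.7
```

Call:
{"name": "play_rows", "arguments": {"travel": [[0.008,0.03,0],[0.006,0.024,0],[0.003,0.014,0],[0,0,0],[0,0,0]], "rotation": [[0,0,0],[0,0,0],[0,0,0],[0,0,0],[0,0,0]], "grip": [0,0,0,0,0]}}

```text
clock: 27.28
position: [477.5, -8.5, 129.3]
ee_rot: [-0.021, 1.0, -0.0, -0.001]
contact_force: [-0.3, 0.6, -0.7]
gripper_width: 42.9
```

Run:
```python
from h import *
goto(478.7,-9,22,-177.7)
e=grab('top');P=pts(e)
print('cap1 in case',rect(P,box(P,430,530,-140,-55,24,48)))
```

```text
t 27.28 pos [477.5  -8.5 129.3] a -177.63 w 42.9 F [-0.3  0.6 -0.7] tilt [-0.0029 -0.0008] j [ 0.32  0.24 -0.49 -0.   -0.84 -1.85]
 turn rad about tool z 0.0012  then travel [ -1.2  -0.5 107.3] rows>= 2.6
cap1 in case (array([481.8, -95. ]), array([68.9, 43.6]), 3.7, 290, np.float64(35.4))
```

Call:
{"name": "play_rows", "arguments": {"travel": [[-0.001,0,0.02],[0,0,0.03],[0,0,0.03],[0,0,0.016],[0,0,0.008],[0,0,0.003],[0,0,0.002],[0,0,0]], "rotation": [[0,0,0],[0,0,0],[0,0,0],[0,0,0],[0,0,0],[0,0,0],[0,0,0],[0,0,0]], "grip": [0,0,0,0,0,0,0,0]}}

```text
clock: 28.0
position: [480.3, -9.0, 22.0]
ee_rot: [-0.02, 1.0, 0.0, 0.001]
contact_force: [-0.0, -0.7, -0.3]
gripper_width: 42.7
```

Call:
{"name": "play_rows", "arguments": {"travel": [[0,0,0.002],[0,0,0.002],[0,0,0.001],[0,0,0.001],[0,0,0]], "rotation": [[0,0,0],[0,0,0],[0,0,0],[0,0,0],[0,0,0]], "grip": [0,0,0,0,0]}}

```text
clock: 28.42
position: [480.0, -8.7, 17.1]
ee_rot: [-0.02, 1.0, -0.0, 0.001]
contact_force: [-2.6, 0.8, 9.0]
gripper_width: 42.8
```

Call:
{"name": "play_rows", "arguments": {"travel": [[0,0,0],[0,0,0],[0,0,0],[0,0,-0.015],[0,0,-0.03],[0,0,-0.035],[0,0,-0.035],[0,0,-0.03],[0,0,0],[0,0,0]], "rotation": [[0,0,0],[0,0,0],[0,0,0],[0,0,0],[0,0,0],[0,0,0],[0,0,0],[0,0,0.108],[0,0,0],[0,0,0]], "grip": [0.68,0.68,0.68,0.68,0.68,0.68,0.68,0.68,0.68,0.68]}}

```text
clock: 29.25
position: [480.6, -8.5, 162.4]
ee_rot: [0.034, 0.999, 0.001, 0.002]
contact_force: [1.0, -0.3, -1.0]
gripper_width: 57.9
```

Run:
```python
from h import *
e=grab('top');P=pts(e)
print('cover',rect(P,box(P,300,640,250,440,8,25)&~box(P,610,660,400,500,0,90)))
z=P[...,2];m=(box(P,310,605,265,435,8.5,70)).astype(np.uint8)
n,l,s,c=cv2.connectedComponentsWithStats(m); i=1+s[1:,4].argmax(); print('cover cc',rect(P,l==i))
print('plate z',np.median(P[box(P,350,580,290,320,0,30)][:,2]))
h=P[box(P,380,560,300,400,45,65)]; print('handle',rect(P,box(P,380,560,300,400,45,65))); mu=h.mean(0); u,sv,vt=np.linalg.svd(h[:,:2]-mu[:2]); print(mu, np.degrees(np.arctan2(vt[0,1],vt[0,0])))
goto(466.3,350,120,176.1)
```

```text
cover (array([467.9, 347.9]), array([179.9, 336.5]), 89.3, 3081, np.float64(13.0))
cover cc (array([465.9, 350.3]), array([148.7, 283.2]), 87.5, 3141, np.float64(13.4))
plate z 12.420363296730981
handle (array([466.4, 349.9]), array([ 19.1, 108.1]), 85.8, 200, np.float64(58.0))
[466.39456453 348.81045071  57.44021687] 176.70228306703697
t 29.3 pos [479.4  -8.7 160.7] a 176.11 w 57.9 F [ 1.  -0.4 -0.3] tilt [0.0008 0.0008] j [ 0.32  0.21 -0.44 -0.   -0.92 -1.96]
 turn rad about tool z 0.0002  then travel [ 37.4 357.   40.7] rows>= 8.8
```

Call:
{"name": "play_rows", "arguments": {"travel": [[0.0031,0.025,0],[0.0031,0.03,0],[0.0031,0.03,0],[0.0031,0.03,0],[0.0031,0.03,0],[0.0031,0.03,0],[0.0031,0.03,0],[0.0031,0.03,0],[0.0031,0.03,0],[0.0031,0.03,0],[0.0031,0.03,0],[0.0033,0.03,0]], "rotation": [[0,0,-0.008],[0,0,0],[0,0,0],[0,0,0],[0,0,0],[0,0,0],[0,0,0],[0,0,0],[0,0,0],[0,0,0],[0,0,0],[0,0,0]], "grip": [0.6,0.6,0.6,0.6,0.6,0.6,0.6,0.6,0.6,0.6,0.6,0.6]}}

```text
clock: 30.3
position: [462.7, 348.5, 158.1]
ee_rot: [0.03, 1.0, -0.002, -0.001]
contact_force: [0.1, -0.5, -0.5]
gripper_width: 51.3
```

Call:
{"name": "play_rows", "arguments": {"travel": [[0,0,0.02],[0,0,0.02],[0,0,0],[0,0,0]], "rotation": [[0,0,0],[0,0,0],[0,0,0],[0,0,0]], "grip": [0.6,0.6,0.6,0.6]}}

```text
clock: 30.63
position: [462.8, 346.6, 118.0]
ee_rot: [0.03, 1.0, -0.003, -0.002]
contact_force: [0.1, 0.5, 0.3]
gripper_width: 51.3
```

Run:
```python
from h import *
goto(466.2,350,32,176.5)
e=grab('top');P=pts(e)
print('cap2 in case',rect(P,box(P,430,530,-50,35,24,48)),'cap1',rect(P,box(P,430,530,-140,-55,24,48)),'tor',rect(P,box(P,430,515,45,122,26,44)))
q=P[box(P,425,530,-140,120,10,140)];print('max z in case',np.sort(q[:,2])[-8:])
```

```text
t 30.63 pos [462.8 346.6 118. ] a 176.58 w 51.3 F [0.1 0.5 0.3] tilt [-0.0037 -0.0049] j [ 0.92  0.41 -0.26  0.   -0.91 -2.55]
 turn rad about tool z 0.0013  then travel [-3.2  3.6 86. ] rows>= 2.1
cap2 in case (array([479.6, -10.7]), array([41.3, 70. ]), 89.8, 297, np.float64(35.4)) cap1 (array([481.7, -95.1]), array([69. , 43.5]), 3.5, 296, np.float64(35.5)) tor (array([475.2,  80.7]), array([63.9, 63.1]), 35.6, 305, np.float64(37.5))
max z in case [46.38169917 46.44271352 48.3952641  49.05074479 49.91639635 50.91434739
 55.11555762 57.84822479]
```

Call:
{"name": "play_rows", "arguments": {"travel": [[-0.0015,0.003,0.025],[0,0,0.03],[0,0,0.02],[0,0,0.011],[0,0,0],[0,0,0]], "rotation": [[0,0,0],[0,0,0],[0,0,0],[0,0,0],[0,0,0],[0,0,0]], "grip": [0.6,0.6,0.6,0.6,0.6,0.6]}}

```text
clock: 31.18
position: [466.2, 351.0, 35.4]
ee_rot: [0.03, 1.0, 0.0, 0.001]
contact_force: [-0.0, 0.0, 0.4]
gripper_width: 51.3
```

Run:
```python
from h import *
goto(466.2,350,32,176.5)
```

```text
t 31.18 pos [466.2 351.   35.4] a 176.57 w 51.3 F [-0.   0.   0.4] tilt [0.001  0.0005] j [ 0.92  0.52 -0.33  0.   -0.72 -2.55]
 turn rad about tool z 0.0012  then travel [-0.1 -1.   3.4] rows>= 0.1
```

Call:
{"name": "play_rows", "arguments": {"travel": [[0,-0.001,0.002],[0,0,0],[0,0,0],[0,0,0],[0,0,0],[0,0,0],[0,0,0],[0,0,-0.005],[0,0,-0.01],[0,0,0]], "rotation": [[0,0,0],[0,0,0],[0,0,0],[0,0,0],[0,0,0],[0,0,0],[0,0,0],[0,0,0],[0,0,0],[0,0,0]], "grip": [0.6,0,0,0,0,0,0,0,0,0]}}

```text
clock: 32.02
position: [465.7, 349.8, 48.7]
ee_rot: [0.03, 1.0, 0.0, 0.0]
contact_force: [0.6, -0.4, -3.7]
gripper_width: 14.7
```

Call:
{"name": "play_rows", "arguments": {"travel": [[0,0,-0.012],[0,0,-0.02],[0,0,-0.025],[0,0,-0.025],[0,0,-0.02],[0,0,-0.01],[0,0,0],[0,0,0]], "rotation": [[0,0,0],[0,0,0],[0,0,0],[0,0,0],[0,0,0],[0,0,0],[0,0,0],[0,0,0]], "grip": [0,0,0,0,0,0,0,0]}}

```text
clock: 32.68
position: [464.8, 349.3, 158.7]
ee_rot: [0.03, 1.0, -0.0, -0.001]
contact_force: [-0.6, 0.4, -4.2]
gripper_width: 15.1
```

Run:
```python
from h import *
goto(478.7,-9.1,160,-87.7)
d=grab('side'); u,v=proj(d,[466,340,120]).round().astype(int)
cv2.imwrite('pics/cv.png',cv2.resize(d['image'][v-75:v+75,max(u-100,0):max(u-100,0)+200],(800,600),interpolation=cv2.INTER_CUBIC))
```

```text
t 32.68 pos [464.8 349.3 158.7] a 176.51 w 15.1 F [-0.6  0.4 -4.2] tilt [-0.0013 -0.0003] j [ 0.92  0.37 -0.2  -0.   -1.   -2.55]
 turn rad about tool z -1.6718  then travel [358.6   0.5  -1.3] rows>= 8.7
```

View pics/cv.png

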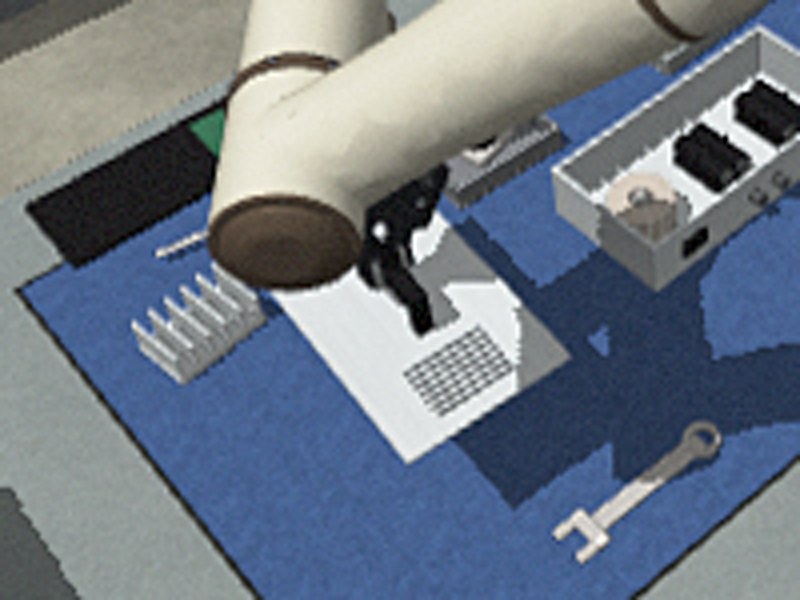

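The cover is held level by the middle of its handle, and both packs and the toroid are visible in the case at (712,155), (770,110) and (640,205). Turning and carrying.

Call:
{"name": "play_rows", "arguments": {"travel": [[0,0,0],[0,0,0],[0,0,0],[0,0,0],[0,0,0],[0,0,0],[0,0,0],[0,0,0],[0,0,0],[0,0,0],[0,0,0],[0,0,0]], "rotation": [[0,0,-0.06],[0,0,-0.1],[0,0,-0.11],[0,0,-0.11],[0,0,-0.11],[0,0,-0.11],[0,0,-0.11],[0,0,-0.11],[0,0,-0.11],[0,0,-0.11],[0,0,-0.11],[0,0,-0.11]], "grip": [0,0,0,0,0,0,0,0,0,0,0,0]}}

```text
clock: 33.73
position: [464.5, 348.8, 157.0]
ee_rot: [-0.567, 0.824, -0.0, -0.002]
contact_force: [0.7, -0.3, -3.4]
gripper_width: 14.8
```

Call:
{"name": "play_rows", "arguments": {"travel": [[0,0,0],[0,0,0],[0,0,0],[0,0,0],[0,0,0],[0,0,0],[0.015,0,0],[0.025,0,0],[0.03,0,0],[0.03,0,0],[0.03,0,0],[0.03,0,0]], "rotation": [[0,0,-0.11],[0,0,-0.11],[0,0,-0.11],[0,0,-0.11],[0,0,-0.06],[0,0,-0.022],[0,0,0],[0,0,0],[0,0,0],[0,0,0],[0,0,0],[0,0,0]], "grip": [0,0,0,0,0,0,0,0,0,0,0,0]}}

```text
clock: 34.73
position: [488.7, 189.3, 158.5]
ee_rot: [0.758, -0.652, -0.0, 0.001]
contact_force: [0.1, 0.4, -4.0]
gripper_width: 15.0
```

Call:
{"name": "play_rows", "arguments": {"travel": [[0.03,0,0],[0.03,0,0],[0.03,0,0],[0.03,0,0],[0.03,0,0],[0.025,0,0],[0.015,0,0],[0.008,0,0],[0,0,0.005],[0,0,0]], "rotation": [[0,0,0],[0,0,0],[0,0,0],[0,0,0],[0,0,0],[0,0,0],[0,0,0],[0,0,0],[0,0,0],[0,0,0]], "grip": [0,0,0,0,0,0,0,0,0,0]}}

```text
clock: 35.57
position: [518.2, -4.4, 153.1]
ee_rot: [0.758, -0.652, -0.001, 0.001]
contact_force: [-0.5, -0.7, -4.7]
gripper_width: 15.1
```

```bash
cat >> h.py <<'E'
def cover(zmin,zmax):
    out=[]
    for n in('top','side'):
        d=grab(n);P=pts(d)
        m=box(P,350,610,-190,170,zmin,zmax)&(d['image'].min(-1)>110)
        k,l,s,c=cv2.connectedComponentsWithStats(m.astype(np.uint8)); i=1+s[1:,4].argmax()
        q=P[l==i]; 
        A=np.c_[q[:,:2]-[478,-9],np.ones(len(q))]; w=np.ones(len(q),bool)
        for _ in range(5):
            f,*_r=np.linalg.lstsq(A[w],q[w,2],rcond=None); r=A@f-q[:,2]; w=abs(r)<4
        print(n,rect(P,l==i),'plane slope x,y',f[:2].round(4),'z at centre',f[2].round(1),'res',np.std(r[w]).round(2))
E
python3 - <<'E'
from h import *
goto(478.7,-9.1,100,-87.7)
cover(110,165)
E
```

```text
t 35.57 pos [518.2  -4.4 153.1] a -81.44 w 15.1 F [-0.5 -0.7 -4.7] tilt [-0.0027 -0.    ] j [ 0.3   0.28 -0.36 -0.   -0.93 -0.15]
 turn rad about tool z 0.1092  then travel [ 3.1 39.7 53.1] rows>= 1.6
top (array([517.5,  -4.5]), array([147.1, 286.3]), 8.7, 2915, np.float64(131.9)) plane slope x,y [-0.0012 -0.0011] z at centre 131.8 res 2.06
side (array([516.2,  -1.1]), array([151.4, 292.1]), 9.0, 1599, np.float64(132.9)) plane slope x,y [-0.     -0.0019] z at centre 133.0 res 1.8
```

Call:
{"name": "play_rows", "arguments": {"travel": [[0,0,0],[0,0,0],[0.001,0.01,0],[0.001,0.015,0],[0.001,0.012,0],[0,0.0027,0],[0,0,0.01],[0,0,0.01],[0,0,0],[0,0,0]], "rotation": [[0,0,0.06],[0,0,0.049],[0,0,0],[0,0,0],[0,0,0],[0,0,0],[0,0,0],[0,0,0],[0,0,0],[0,0,0]], "grip": [0,0,0,0,0,0,0,0,0,0]}}

```text
clock: 36.5
position: [479.6, -8.6, 134.4]
ee_rot: [0.722, -0.692, -0.0, 0.0]
contact_force: [0.7, 0.5, -4.1]
gripper_width: 14.7
```

Run:
```python
from h import *
goto(478.7,-9.1,100,-87.7)
cover(95,140)
```

```text
t 36.5 pos [479.6  -8.6 134.4] a -87.51 w 14.7 F [ 0.7  0.5 -4.1] tilt [-0.0007 -0.0005] j [ 0.32  0.24 -0.48  0.   -0.85 -0.28]
 turn rad about tool z 0.0033  then travel [ 0.5  0.9 34.4] rows>= 0.8
top (array([478.5,  -9.1]), array([147.1, 285.5]), 3.0, 2652, np.float64(113.4)) plane slope x,y [-0.003  -0.0022] z at centre 113.4 res 2.11
side (array([477.8,  -8.3]), array([149.2, 289.7]), 1.8, 1661, np.float64(114.3)) plane slope x,y [ 0.0019 -0.0015] z at centre 114.4 res 1.8
```

Call:
{"name": "play_rows", "arguments": {"travel": [[0,0,0.012],[0,0,0.014],[0,0,0.008],[0,0,0.003],[0,0,0]], "rotation": [[0,0,0.002],[0,0,0],[0,0,0],[0,0,0],[0,0,0]], "grip": [0,0,0,0,0]}}

```text
clock: 37.02
position: [479.6, -8.9, 97.2]
ee_rot: [0.721, -0.693, -0.0, 0.001]
contact_force: [0.2, -0.2, -3.5]
gripper_width: 14.9
```

Call:
{"name": "play_rows", "arguments": {"travel": [[0,0,0.002],[0,0,0.002],[0,0,0.001],[0,0,0]], "rotation": [[0,0,0],[0,0,0],[0,0,0],[0,0,0]], "grip": [0,0,0,0]}}

```text
clock: 37.35
position: [479.8, -8.9, 92.7]
ee_rot: [0.721, -0.693, 0.0, -0.0]
contact_force: [0.1, 1.0, -3.3]
gripper_width: 14.8
```

Run:
```python
from h import *
goto(478.7,-9.1,85,-87.7)
cover(62,95)
```

```text
t 37.35 pos [479.8  -8.9  92.7] a -87.71 w 14.8 F [ 0.1  1.  -3.3] tilt [0.0003 0.0001] j [ 0.32  0.3  -0.53  0.   -0.74 -0.28]
 turn rad about tool z -0.0001  then travel [0.2 1.1 7.7] rows>= 0.2
top (array([479.2,  -9.4]), array([147.4, 285.4]), 2.7, 2459, np.float64(71.5)) plane slope x,y [-0.0036 -0.0044] z at centre 71.3 res 2.1
side (array([478.4,  -9.6]), array([152.1, 292.4]), 2.4, 1642, np.float64(72.1)) plane slope x,y [-0.0009 -0.0018] z at centre 72.2 res 1.88
```

Call:
{"name": "play_rows", "arguments": {"travel": [[0,0,0.002],[0,0,0.002],[0,0,0.001],[0,0,0.001],[0,0,0]], "rotation": [[0,0,0],[0,0,0],[0,0,0],[0,0,0],[0,0,0]], "grip": [0,0,0,0,0]}}

```text
clock: 37.87
position: [479.5, -8.9, 86.2]
ee_rot: [0.721, -0.693, -0.0, 0.0]
contact_force: [0.3, -0.1, -2.6]
gripper_width: 15.2
```

Call:
{"name": "play_rows", "arguments": {"travel": [[0,0,0.001],[0,0,0.001],[0,0,0]], "rotation": [[0,0,0],[0,0,0],[0,0,0]], "grip": [0,0,0]}}

```text
clock: 38.12
position: [479.9, -8.9, 85.8]
ee_rot: [0.721, -0.693, 0.0, 0.0]
contact_force: [-3.3, 1.7, 5.8]
gripper_width: 15.1
```

Call:
{"name": "play_rows", "arguments": {"travel": [[0,0,0],[0,0,0],[0,0,0],[0,0,-0.01],[0,0,-0.03],[0,0,-0.035],[0,0,-0.02],[0,0,0],[0,0,0]], "rotation": [[0,0,0],[0,0,0],[0,0,0],[0,0,0],[0,0,0],[0,0,0],[0,0,0],[0,0,0],[0,0,0]], "grip": [0.5,0.5,0.5,0.5,0.5,0.5,0.5,0.5,0.5]}}

```text
clock: 38.87
position: [480.5, -8.6, 180.8]
ee_rot: [0.721, -0.693, 0.001, -0.002]
contact_force: [0.1, -0.5, -0.2]
gripper_width: 42.8
```

Run:
```python
from h import *
cover(55,80)
a=np.radians(4.2)
d=load('top');P=pts(d)
t=rect(P,box(P,590,735,-240,-45,15,35)); print('tester body',t)
print('fin',rect(P,box(P,600,720,-230,-60,70,95)))
goto(664,-170,150,4.2-180);goto(664,-170,150,4.2)
S=load('side')['image']; u,v=proj(load('side'),[530,-30,60]).round().astype(int)
cv2.imwrite('pics/seat.png',cv2.resize(S[v-60:v+60,u-80:u+80],(800,600),interpolation=cv2.INTER_CUBIC))
```

```text
top (array([479.7,  -9. ]), array([147.9, 285.8]), 2.7, 2808, np.float64(64.8)) plane slope x,y [-0.002  0.   ] z at centre 64.7 res 2.08
side (array([478.3,  -8. ]), array([150.8, 288.9]), 2.8, 1764, np.float64(65.5)) plane slope x,y [-0.0028 -0.0004] z at centre 65.6 res 1.85
tester body (array([ 663., -143.]), array([103.7, 160.2]), 3.6, 946, np.float64(25.5))
fin (array([ 663.7, -170.6]), array([40.4, 11.5]), 6.1, 53, np.float64(82.9))
t 38.97 pos [479.1  -9.  178.7] a -87.73 w 43.1 F [-0.5  1.1 -0.3] tilt [-0.0016 -0.0001] j [ 0.32  0.19 -0.42 -0.   -0.97 -0.28]
 turn rad about tool z 1.5372  then travel [-172.6 -174.1   28.7] rows>= 6.0
t 38.97 pos [479.1  -9.  178.7] a -87.73 w 43.1 F [-0.5  1.1 -0.3] tilt [-0.0016 -0.0001] j [ 0.32  0.19 -0.42 -0.   -0.97 -0.28]
 turn rad about tool z -1.6044  then travel [172.6 174.1  28.7] rows>= 6.0
```

View pics/seat.png

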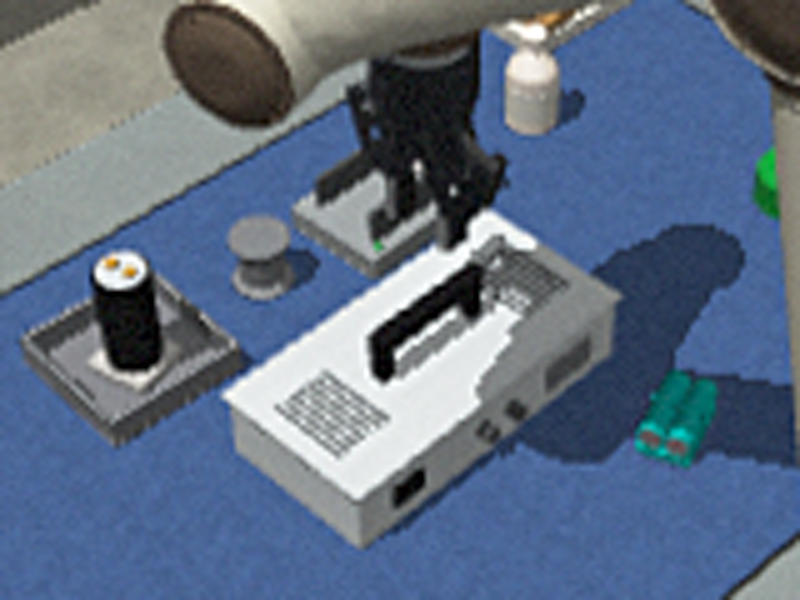

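Cover seated: plate top at z≈65, level, centred at (479,−9). The picture shows it flush, with the old cap in the tray. Now the tester tab.

Call:
{"name": "play_rows", "arguments": {"travel": [[0,0,0],[0,0,0],[0,0,0],[0,0,0],[0,0,0],[0,0,0],[0,0,0],[0,0,0],[0,0,0],[0,0,0],[0,0,0],[0,0,0]], "rotation": [[0,0,0.12],[0,0,0.12],[0,0,0.12],[0,0,0.12],[0,0,0.12],[0,0,0.12],[0,0,0.12],[0,0,0.12],[0,0,0.12],[0,0,0.12],[0,0,0.12],[0,0,0.12]], "grip": [0.45,0.45,0.45,0.45,0.45,0.45,0.45,0.45,0.45,0.45,0.45,0.45]}}

```text
clock: 39.97
position: [478.9, -9.1, 177.9]
ee_rot: [-0.082, 0.997, -0.0, -0.002]
contact_force: [0.2, -0.7, -1.2]
gripper_width: 38.8
```

Call:
{"name": "play_rows", "arguments": {"travel": [[0,0,0],[-0.022,-0.022,0],[-0.025,-0.025,0],[-0.025,-0.025,0],[-0.025,-0.025,0],[-0.025,-0.025,0],[-0.025,-0.025,0],[-0.025,-0.027,0],[0,0,0.02],[0,0,0.02],[0,0,0],[0,0,0]], "rotation": [[0,0,0.097],[0,0,0],[0,0,0],[0,0,0],[0,0,0],[0,0,0],[0,0,0],[0,0,0],[0,0,0],[0,0,0],[0,0,0],[0,0,0]], "grip": [0.45,0.45,0.45,0.45,0.45,0.45,0.45,0.45,0.45,0.45,0.45,0.45]}}

```text
clock: 40.97
position: [662.7, -169.8, 136.5]
ee_rot: [-0.037, 0.999, 0.0, -0.003]
contact_force: [0.2, 0.3, 0.6]
gripper_width: 38.4
```

Run:
```python
from h import *
goto(664.2,-171.2,63,-176)
```

```text
t 40.97 pos [ 662.7 -169.8  136.5] a -175.78 w 38.4 F [0.2 0.3 0.6] tilt [-0.0062  0.    ] j [-0.02  0.56  0.05  0.   -1.07 -1.48]
 turn rad about tool z 0.0038  then travel [-1.4 -1.5 73.5] rows>= 1.8
```

Call:
{"name": "play_rows", "arguments": {"travel": [[0,-0.0015,0.02],[0,0,0.025],[0,0,0.02],[0,0,0.007],[0,0,0],[0,0,0],[0,0,0],[0,0,0],[0,0,0],[0,0,0],[0,0,0]], "rotation": [[0,0,0],[0,0,0],[0,0,0],[0,0,0],[0,0,0],[0,0,0],[0,0,0],[0,0,0],[0,0,0],[0,0,0],[0,0,0]], "grip": [0.45,0.45,0.45,0.45,0.45,0,0,0,0,0,0]}}

```text
clock: 41.88
position: [665.5, -170.3, 70.0]
ee_rot: [-0.037, 0.999, 0.0, 0.002]
contact_force: [-1.2, 5.9, 5.9]
gripper_width: 10.2
```

Call:
{"name": "play_rows", "arguments": {"travel": [[0,0.004,0],[0,0.006,0],[0,0.007,0],[0,0.007,0],[0,0.007,0],[0,0.007,0],[0,0.007,0],[0,0.007,0],[0,0.005,0],[0,0.002,0],[0,0.001,0],[0,0,0]], "rotation": [[0,0,0],[0,0,0],[0,0,0],[0,0,0],[0,0,0],[0,0,0],[0,0,0],[0,0,0],[0,0,0],[0,0,0],[0,0,0],[0,0,0]], "grip": [0,0,0,0,0,0,0,0,0,0,0,0]}}

```text
clock: 42.88
position: [661.6, -111.8, 70.0]
ee_rot: [-0.037, 0.999, -0.001, 0.002]
contact_force: [-0.4, 0.2, 6.5]
gripper_width: 10.2
```

Call:
{"name": "play_rows", "arguments": {"travel": [[0,0,0],[0,0,0],[0,0,0],[0,0,-0.02],[0,0,-0.03],[0,0,-0.02],[0,0,0],[0,0,0]], "rotation": [[0,0,0],[0,0,0],[0,0,0],[0,0,0],[0,0,0],[0,0,0],[0,0,0],[0,0,0]], "grip": [0.45,0.45,0.45,0.45,0.45,0.45,0.2,0]}}

```text
clock: 43.55
position: [660.2, -111.3, 138.6]
ee_rot: [-0.037, 0.999, 0.0, 0.001]
contact_force: [-0.2, 0.2, -0.3]
gripper_width: 14.8
```

Run:
```python
from h import *
d=grab('top');P=pts(d); e=grab('side');Q=pts(e)
print('fin top',rect(P,box(P,600,720,-230,-60,70,95)))
print('fin side',rect(Q,box(Q,620,710,-200,-70,72,92)))
a=np.radians(4);b=np.array([663,-143])-45*np.array([-np.sin(a),np.cos(a)]);print(b)
print('button',rect(P,box(P,640,695,-215,-165,42,56)))
goto(*b,62,-176)
I=[cv2.resize(x['image'][v-35:v+35,u-45:u+45],(395,307),interpolation=cv2.INTER_CUBIC) for x in(d,e) for u,v in [proj(x,[663,-143,50]).round().astype(int)]]
cv2.imwrite('pics/tab.png',np.hstack(I))
```

```text
fin top (array([ 660.8, -113.2]), array([ 9.6, 39.7]), 89.2, 49, np.float64(82.2))
fin side (array([ 658.8, -111.6]), array([38.9, 14.4]), 2.4, 31, np.float64(81.4))
[ 666.13904132 -187.89038226]
button (array([ 670.5, -189.9]), array([51.4, 37.7]), 8.1, 93, np.float64(46.4))
t 43.65 pos [ 658.8 -111.3  136.2] a -175.79 w 1.0 F [-1.2  0.3 -0.4] tilt [-0.0025  0.0004] j [ 0.07  0.53 -0.   -0.   -1.04 -1.57]
 turn rad about tool z 0.0036  then travel [ -2.  -76.9  74.2] rows>= 2.6
```

View pics/tab.png

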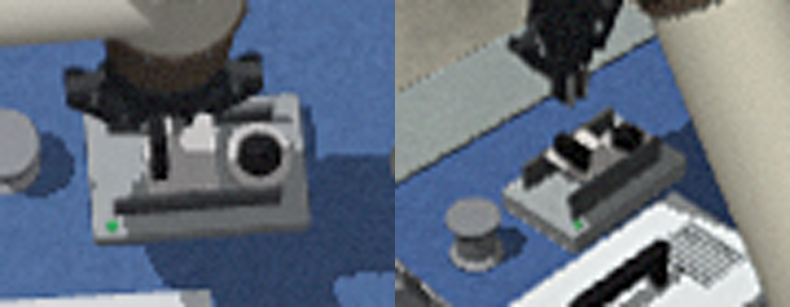

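The tab is aside by about 58 mm, and the button is exposed at crop (258,152) left. Moving over it with shut fingers.

Call:
{"name": "play_rows", "arguments": {"travel": [[0,-0.014,0],[0,-0.018,0],[0,-0.018,0],[-0.001,-0.018,0],[0,-0.009,0],[0,0,0.02],[0,0,0.025],[0,0,0.02],[0,0,0.008],[0,0,0],[0,0,0]], "rotation": [[0,0,0],[0,0,0],[0,0,0],[0,0,0],[0,0,0],[0,0,0],[0,0,0],[0,0,0],[0,0,0],[0,0,0],[0,0,0]], "grip": [0,0,0,0,0,0,0,0,0,0,0]}}

```text
clock: 44.57
position: [666.6, -188.3, 64.3]
ee_rot: [-0.037, 0.999, -0.0, -0.0]
contact_force: [-0.1, -0.1, 0.3]
gripper_width: 0.2
```

Run:
```python
from h import *
goto(666.1,-187.9,48,-176)
d=grab('side');u,v=proj(d,[666,-188,60]).round().astype(int)
cv2.imwrite('pics/btn.png',cv2.resize(d['image'][v-35:v+35,u-45:u+45],(720,560),interpolation=cv2.INTER_CUBIC))
```

```text
t 44.57 pos [ 666.6 -188.3   64.3] a -175.75 w 0.2 F [-0.1 -0.1  0.3] tilt [-0.0008 -0.0005] j [-0.04  0.64 -0.    0.   -0.93 -1.45]
 turn rad about tool z 0.0044  then travel [ 0.4  0.4 16.3] rows>= 0.4
```

View pics/btn.png

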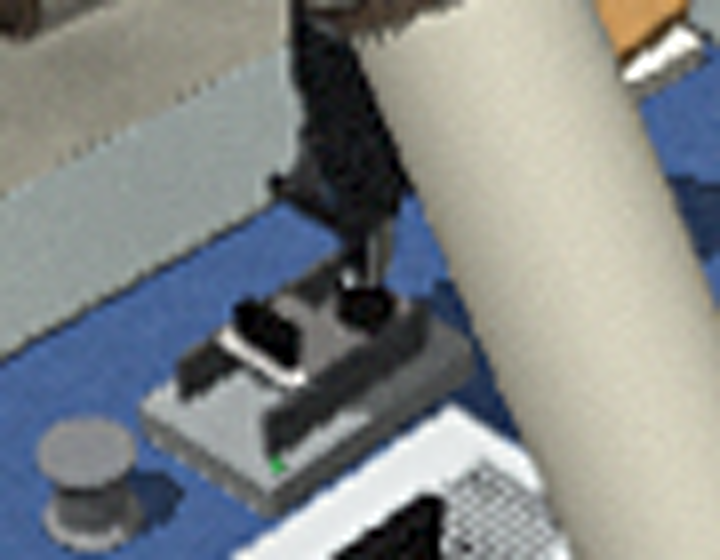

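The fingertips hang over the button at (365,300), clear of the fin. Pressing in small steps.

Call:
{"name": "play_rows", "arguments": {"travel": [[0,0,0.008],[0,0,0.006],[0,0,0.003],[0,0,0.002],[0,0,0]], "rotation": [[0,0,0],[0,0,0],[0,0,0],[0,0,0],[0,0,0]], "grip": [0,0,0,0,0]}}

```text
clock: 45.03
position: [666.4, -187.9, 45.6]
ee_rot: [-0.037, 0.999, 0.0, -0.0]
contact_force: [-1.1, 1.4, 3.2]
gripper_width: 0.2
```

Call:
{"name": "play_rows", "arguments": {"travel": [[0,0,0.002],[0,0,0.002],[0,0,0.001],[0,0,0],[0,0,0]], "rotation": [[0,0,0],[0,0,0],[0,0,0],[0,0,0],[0,0,0]], "grip": [0,0,0,0,0]}}

```text
clock: 45.45
position: [666.6, -188.0, 42.1]
ee_rot: [-0.037, 0.999, -0.0, 0.0]
contact_force: [-3.2, 1.7, 8.0]
gripper_width: 0.2
```

Call:
{"name": "play_rows", "arguments": {"travel": [[0,0,0.001],[0,0,0]], "rotation": [[0,0,0],[0,0,0]], "grip": [0,0]}}

```text
clock: 45.62
position: [666.6, -188.0, 42.0]
ee_rot: [-0.037, 0.999, -0.0, 0.0]
contact_force: [-3.8, 2.6, 12.6]
gripper_width: 0.4
```

Call:
{"name": "play_rows", "arguments": {"travel": [[0,0,-0.005],[0,0,-0.015],[0,0,-0.03],[0,0,-0.035],[0,0,-0.012],[0,0.014,0],[0,0.018,0],[0,0.018,0],[0,0.018,0],[0,0.009,0],[0,0,0],[0,0,0]], "rotation": [[0,0,0],[0,0,0],[0,0,0],[0,0,0],[0,0,0],[0,0,0],[0,0,0],[0,0,0],[0,0,0],[0,0,0],[0,0,0],[0,0,0]], "grip": [0,0,0,0,0,0.45,0.45,0.45,0.45,0.45,0.45,0.45]}}

```text
clock: 46.62
position: [660.6, -110.9, 135.8]
ee_rot: [-0.037, 0.999, -0.0, -0.0]
contact_force: [-0.3, -0.8, 0.0]
gripper_width: 38.1
```

Run:
```python
from h import *
goto(661.0,-112,65,-176)
```

```text
t 46.62 pos [ 660.6 -110.9  135.8] a -175.72 w 38.1 F [-0.3 -0.8  0. ] tilt [-0.001  -0.0001] j [ 0.07  0.53  0.    0.   -1.04 -1.57]
 turn rad about tool z 0.005  then travel [-0.3 -1.1 70.8] rows>= 1.7
```

The button bottomed hard: the force rose to 12.6 N at constant depth. Now pinch the fin and slide it back.

Call:
{"name": "play_rows", "arguments": {"travel": [[0,-0.001,0.02],[0,0,0.025],[0,0,0.018],[0,0,0.005],[0,0,0],[0,0,0],[0,0,0],[0,0,0],[0,0,0],[0,0,0],[0,0,0]], "rotation": [[0,0,0],[0,0,0],[0,0,0],[0,0,0],[0,0,0],[0,0,0],[0,0,0],[0,0,0],[0,0,0],[0,0,0],[0,0,0]], "grip": [0.45,0.45,0.45,0.45,0.45,0,0,0,0,0,0]}}

```text
clock: 47.53
position: [662.0, -112.6, 70.3]
ee_rot: [-0.037, 0.999, -0.0, 0.002]
contact_force: [-1.1, -0.8, 5.6]
gripper_width: 10.6
```

Call:
{"name": "play_rows", "arguments": {"travel": [[0,-0.004,0],[0,-0.006,0],[0,-0.007,0],[0,-0.007,0],[0,-0.007,0],[0,-0.007,0],[0,-0.007,0],[0,-0.007,0],[0,-0.005,0],[0,-0.002,0],[0,-0.001,0],[0,0,0]], "rotation": [[0,0,0],[0,0,0],[0,0,0],[0,0,0],[0,0,0],[0,0,0],[0,0,0],[0,0,0],[0,0,0],[0,0,0],[0,0,0],[0,0,0]], "grip": [0,0,0,0,0,0,0,0,0,0,0,0]}}

```text
clock: 48.53
position: [665.8, -170.3, 70.3]
ee_rot: [-0.037, 0.999, 0.001, 0.001]
contact_force: [-2.0, 6.0, 7.8]
gripper_width: 10.2
```

Call:
{"name": "play_rows", "arguments": {"travel": [[0,0,0],[0,0,0],[0,0,0],[0,0,-0.02],[0,0,-0.035],[0,0,-0.04],[0,0,-0.04],[0,0,-0.02],[0.035,0.035,0],[0.035,0.035,0],[0.035,0.035,0],[0,0,0]], "rotation": [[0,0,0],[0,0,0],[0,0,0],[0,0,0],[0,0,0],[0,0,0],[0,0,0],[0,0,0],[0,0,0],[0,0,0],[0,0,0],[0,0,0]], "grip": [0.45,0.45,0.45,0.45,0.45,0.45,0.45,0.45,0.45,0.45,0.45,0.45]}}

```text
clock: 49.53
position: [563.8, -87.9, 222.4]
ee_rot: [-0.038, 0.999, 0.001, -0.003]
contact_force: [-0.1, -1.6, -0.4]
gripper_width: 38.5
```

Run:
```python
from h import *
cover(55,80)
d=load('top');P=pts(d);Q=pts(load('side'))
print('fin',rect(P,box(P,600,720,-230,-60,70,95)),rect(Q,box(Q,620,710,-220,-70,72,92)))
print('oldcap',rect(P,box(P,600,740,60,210,90,115)))
s=arm.read_state();print(s['clock'],s['contact_force'],s['position'])
S=load('side')['image'];u,v=proj(load('side'),[560,-60,60]).round().astype(int)
cv2.imwrite('pics/end.png',cv2.resize(S[v-75:v+75,u-100:u+100],(800,600),interpolation=cv2.INTER_CUBIC))
```

```text
top (array([482. , -49.9]), array([148. , 203.2]), 2.6, 2559, np.float64(64.9)) plane slope x,y [-0.0004 -0.0004] z at centre 65.0 res 2.1
side (array([479.6,  -8.4]), array([151.6, 290.5]), 3.0, 1843, np.float64(65.4)) plane slope x,y [-0.0019 -0.0011] z at centre 65.4 res 1.89
fin (array([ 664.3, -171.9]), array([41.4, 12.1]), 5.5, 47, np.float64(82.9)) (array([ 661. , -169.7]), array([37.6, 18.1]), 0.4, 33, np.float64(80.9))
oldcap (array([0., 0.]), array([0., 0.]), 0.0, 0, np.float64(nan))
49.6333 [0.65114279 0.13453555 0.40909006] [569.50353742 -89.88000024 223.87878394]
  return _methods._mean(a, axis=axis, dtype=dtype,
  ret = ret.dtype.type(ret / rcount)
```

View pics/end.png

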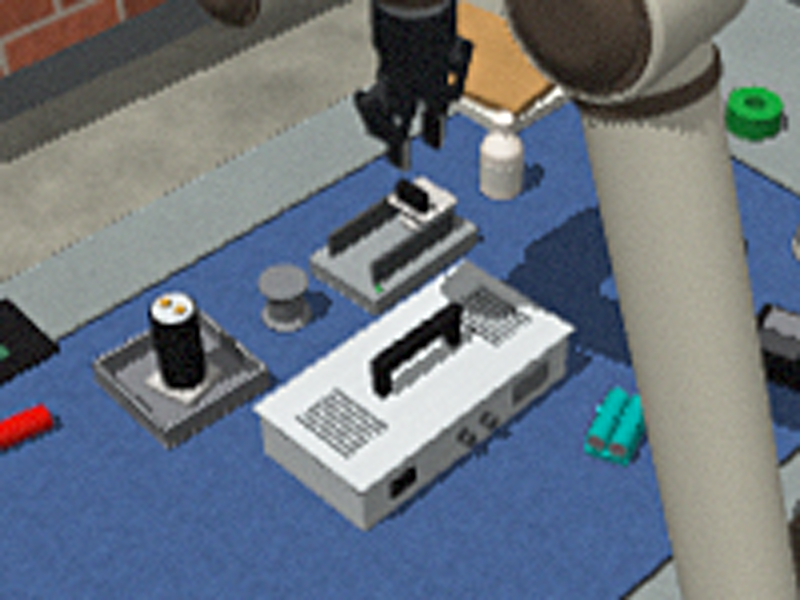

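The picture shows the cover flush on the case, the tab back over the button at (425,195), the old cap in the tray at (175,340), and the gripper clear of everything. Handing in.

```bash
python3 -c "
from h import *
print(workorder.job_done())"
```

```text
the job is handed in; nothing more can be done
None
```

I finished the whole job in about 50 s of robot time and handed it in; the hand-in reports no verdict.

**What I did:** I put the old capacitor in the tray and the toroid down on the stud, then laid both black packs (only two were on the bench) flat in the bay. After that I seated the cover, slid the tab aside, pressed and released the button, and slid the tab back.

**Last checks:**
- **Cover:** its top is at about 65 mm, with a tilt of about 0.002 rad and within about 1 mm of the case centre. The final top view was partly hidden by the arm, so its last outline came out short. The side view, and an earlier full top view, both showed it seated and centred.
- **Button and tab:** the button bottomed at 12.6 N with no further travel. The tab reached about 58 mm aside, then came back against its end stop (6 N), with the fin within about 1–2 mm of where it started.
- **Inside the case:** measured before the cover went on, both packs lay flat with their tops near 35 mm. The toroid was on the floor, about 2 mm off the stud's centre.
- **Old capacitor:** it stands in the tray in the last side picture; the final top-view depth check of it returned nothing because the arm was in the way.
- **Bystanders:** I did not re-measure them. Those in view in the last picture look unmoved.

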